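# Clamp a plaster mould square in a twin-screw press

### The job

Slide the plaster mould back until its far side rests square against the fence of the twin-screw press, then wind the wooden beam down onto it by turning the two blue wing knobs clockwise, alternately and a little at a time, never letting one end of the beam get more than 7 mm lower than the other. Stop when both rubber feet hold the mould hand-snug, about 16 N under each (over 40 N cracks the plaster), then let go, and leave the pots standing around where they are.

Things in the scene. Friction and masses are not known exactly. Their poses are not given: they have to be found in the camera images.
- press: Fixed twin-screw press: grey base board 300 (x) by 320 (y) by 18 mm, origin at the centre of its underside, x pointing away from the robot side to the fence side, y to the left, z up; it may be yawed. Two fixed upright 9 mm screws stand at y = +120 and -120 mm, x = 0, tops at z = 152 mm. A wooden beam (40 by 290 by 30 mm, along y) lies across the screws with a nut and a wing knob on each; its underside carries two rubber feet at y = +82 and -82 mm
- fence_foot (a point): Middle of the foot of the near face of the dark wood fence, on the top of the press board (x = 70, z = 18 mm in the press frame); the fence is 170 mm long along y, 26 mm high, 15 mm thick. The mould is home when its far long side lies against the fence
- mould_center (a point): Centre (half-way up) of the loose off-white plaster mould, a block 140 (x) by 190 (y) by 34 mm, 0.9 kg, lying flat on the press board, with its own x axis about along the press x. At the start it lies about 20 to 40 mm short of the fence (its near part stands out towards the robot in front of the beam), a little skewed. When home its centre is on the press's x = 0, z = 35 mm
- beam_left (a point): Point on the beam's top face at the left screw axis (y = +120 mm). It sinks 6 mm per radian of the left knob (steep quick-acting thread). The distance between the two beam points is 240 mm
- beam_right (a point): Same for the right screw axis (y = -120 mm)
- beam_mid (a point): Centre of the wooden beam, 15 mm above its underside; its z axis leans when one end is lower; more than 7.2 mm difference between the two screws (0.03 rad) jams it and fails
- knob_left_grip (a point): Grip point of the left blue wing knob, on its turning axis: an upright blade 46 long (its own x axis), 14 thick (its own y axis) and 35 mm tall, of which 10 mm lies above this point and 25 below; the beam top is 31 mm below. It may lean 2 degrees. Pinch it across its thickness, turn clockwise seen from above, following it down 6 mm per radian
- knob_right_grip (a point): Same for the right knob
- knob_left (a joint): Turn of the left knob, rad, growing clockwise from above (blade along the press x at 0; range 0 to 4; starts at 0 to 0.35). Turning takes about 0.2 N m of thread friction plus 0.006 N m for each N that this screw clamps. Friction works either way, so at standstill the torque may lie anywhere within 0.2 of the load's share: compare like with like. Stays where it is left (self-locking)
- knob_right (a joint): Same for the right knob
- foot_left: Steel cup fixed under the beam at y = +82 mm, origin at its top on the beam's underside. Below it a 22 mm round rubber foot, about 9.7 N/mm. New, its sole is 25 mm below this origin, but each is worn or swollen differently by up to 2 mm, not measured: feel the contact at the knob. Unworn it touches the mould when both knobs read 1.33 rad, in truth at 1.0 to 1.67; 16 N comes 0.28 rad later
- foot_right: Same under the beam at y = -82 mm
- mug: Green mug, 82 mm wide, 88 mm high, a bystander; origin under its centre
- bowl: Blue bowl, 120 mm wide, 55 mm high, a bystander
- tumbler: Terracotta tumbler, 76 mm wide, 92 mm high, a bystander
- mould: The same mould; origin at the centre of its underside, 17 mm below mould_center
Mind the look-alikes: they are no part of the job. Of the things like the mould, leave any that is purple or yellow; of the rest the larger one is meant.

How it is judged:
By the outcome, as a careful person would: the job done as asked, in the order asked, and still so for the second after the job is handed in, with the robot touching nothing.
It also fails if it takes over 72 s, if anything falls off the work surface, if the arm or the gripper's body presses on something with over 40 N, if the wrist force passes 120 N, or if a joint passes its speed limit or range.

### The arm

A 6-joint arm with a two-finger parallel gripper is mounted at the origin on the work surface. World frame = base frame: x ahead of the robot, y to its left, z up, the work surface at z = 0. Lengths are in m, angles in degrees, forces in N, time in s.
With the tool pointing down it reaches from about 0.3 to 0.825 m from the base axis. Payload 5.4 kg.
Tool frame: the origin (TCP) lies on the centre line of the jaws, within the pads' length; the fingertips stand 22 mm ahead of it and the grasp point (between the pads) lies 3 mm ahead of it (arm.nose_length is the distance from the TCP to the fingertips, in m); z points along the fingers, x is the direction in which the jaws open and shut, and the axes are right-handed (so a half turn about z gives the same grasp; the last joint's range is limited). The gripper opens to 92 mm and grips with 3 to 60 N. Pads are 20 mm wide; open, the fingers measure 128 mm over their backs; the gripper's body (75 mm by 189 mm) begins 69 mm behind the grasp point.
Start: joints at [51.904, 9.076, 91.501, -0, 79.423, -12.038], TCP at [0.253, 0.517, 0.237] pointing down, gripper open.
Joint ranges: [-166.64, 166.64], [-54.1, 131.32], [10.49, 154.53], [-73.88, 253.88], [9.74, 151.15], [-171.62, 171.62]. Speed limits (degrees/s): [147.25, 147.25, 180, 180, 180, 180].

### API

Orientations are given as [roll, pitch, yaw] about the fixed x, y, z axes, in that order (R = Rz(yaw) Ry(pitch) Rx(roll)).
In Python, from plant import arm gives the robot as it stands.
- The arm moves only by the shell command python3 -m jog 'ROWS' [FORCE]. ROWS is JSON, a list of rows, each an object of numbers: "gripper": the opening, from -1 (shut) to 1 (fully open); "dx", "dy", "dz": the shift along the world's x, y, z scaled (see below); "spin": the turn about the world's z scaled (see below). A call has 1 to 5 rows; each row is the pose to reach, as a shift and turn from the pose commanded when the call began; what a row does not reach only later rows make up. The controller multiplies each number of a shift by 0.12 m and each number of a turn by 0.5 rad. A row lasts 1/10 s, in which the tool goes at most 50 mm and 8.59 degrees, less where a joint would pass 70% of its speed; a pose out of reach is approached as far as the arm can. A call with a number of a shift or a turn outside -1 to 1 is refused whole. A call with a gripper value outside its range is refused whole. The fingers move at their own pace and stop on an object; FORCE is the grip in N (left out, the last holds). Time passes only in rows, so rows that repeat a pose let the fingers close. It gives the time, the measured TCP pose, the force and the opening at its end, in the units of the state.
- arm.get_state(): the state, without advancing time (a new reading comes with each control period).
- arm.camera(name): name is "side" or "top"; returns a dict with "pixels" (420x560x3 uint8, blue, green, red), "depth" (420x560 float32, m along the optical axis (not along the pixel's ray), 0 where there is no reading), "fx", "fy", "cx", "cy" (pixels), "eye" and "attitude" of the camera in the world. Camera axes: x right, y up, looking along -z (the intrinsics and any distortion apply to the point x, -y, -z); pixel columns grow to the right and rows downward; lengths in m; the calibration is good to about 2 mm. A picture is of the moment at which its call begins.
- arm.job_done(): hands the job in, once; it reports no verdict.
Trained networks look in a picture, given as the dict that the camera call returned (one of the last four; its "shot" number tells which), for a name from the list of things; names that differ only in an ending like _2 or _b are one class to them, and where a whole thing is asked for, a point or a joint stands for the part that bears it (a point fixed in the world has none). Each returns a list of dicts, best first, with "confidence" (0 to 1); they miss things now and then, are a little off and sometimes report something else, mostly with a low value. They report only what shows in the picture. A call takes as long as a camera call. They do not tell look-alikes from the thing itself.
- arm.spot_in(picture, thing): "bbox" ([centre column, centre row, width, height] in pixels, round what is visible of it).
- arm.regions_of(picture, thing): "region" (420x560 bool, what is visible of it) and "bbox" ([centre column, centre row, width, height] in pixels, round what is visible of it).
The state is a dict: "time_s": time; "joint_positions": joint angles; "joint_vel": joint speeds; "joint_efforts": joint torques, N m; "position": TCP position; "tcp_rot": TCP orientation; "force": force on the tool from outside, world axes, zero at the start; "wrist_torque": the same for the moment, N m; "finger_gap": finger opening in m.
Only numpy, scipy, OpenCV 4.12 (cv2) and the standard library are available. Lean on these libraries where they do the work, as an engineer would, in place of code of your own. Each camera call takes 0.05 s, during which the arm holds its last target. There are 200 camera calls.

## Working session

There is one attempt and no reset: what is moved stays moved. The work goes in short steps, Python scripts to look and compute and a shell command to move; the robot and the scene stay as the last step left them, time stands still between calls to the robot, and variables do not carry over. Pictures are saved under pics/ and viewed, about 8 in all and at most 12, crops included, and the job is handed in when it is done.

```bash
mkdir -p pics; ls
cat > h.py <<'E'
import numpy as np, cv2
from scipy.spatial.transform import Rotation as R
from plant import arm
def att(p):
    a=np.array(p["attitude"],float)
    if a.shape==(3,3): return a
    return R.from_euler('xyz',a,degrees=True).as_matrix() if a.size==3 else R.from_quat(a).as_matrix()
def cloud(p):
    d=p["depth"]; v,u=np.mgrid[:d.shape[0],:d.shape[1]]
    c=np.stack([(u-p["cx"])/p["fx"]*d,-(v-p["cy"])/p["fy"]*d,-d],-1)
    w=c@att(p).T+np.array(p["eye"]); w[d==0]=np.nan
    return w
def pix(p,X):
    c=(np.array(X)-p["eye"])@att(p)
    return p["cx"]+p["fx"]*c[0]/-c[2], p["cy"]-p["fy"]*c[1]/-c[2]
E
python3 - <<'E'
from h import *
print(arm.get_state())
for n in("top","side"):
    p=arm.camera(n); cv2.imwrite(f"pics/{n}0.png",p["pixels"])
    print(n,{k:v for k,v in p.items() if k not in("pixels","depth")})
    w=cloud(p)
    for t in("press","mould","knob_left","knob_right","beam_mid","mug","bowl","tumbler"):
        for r in arm.regions_of(p,t)[:4]:
            m=r["region"]; print(t,round(r["confidence"],2),np.round(r["bbox"]),np.round(np.nanmedian(w[m],0),3))
E
```

```text
pics
{'time_s': 0.0, 'joint_positions': array([ 5.19038503e+01,  9.11534371e+00,  9.15696065e+01,  1.30760964e-03,
        7.94235801e+01, -1.20372717e+01]), 'joint_vel': array([-0.01436894, -0.06557152, -0.13932018,  0.03180226,  0.04623266,
        0.10020044]), 'joint_efforts': array([-1.50524073e-03, -3.85589433e+01, -3.22108734e+01,  6.99239457e-02,
        3.82305938e-02, -1.63963778e-04]), 'position': array([0.2522401 , 0.51608191, 0.23561492]), 'tcp_rot': array([-1.79976110e+02,  1.05875957e-01,  6.39409028e+01]), 'force': array([ 0.73743457,  1.01720314, -0.24568937]), 'wrist_torque': array([-2.06725340e-02, -4.02330203e-05, -4.30264213e-03]), 'finger_gap': 0.0915448294784321}
top {'fx': 459.80099876233203, 'fy': 459.80099876233203, 'cx': 279.51619958202724, 'cy': 203.75776024919847, 'eye': array([ 0.39675823, -0.00210531,  1.37251542]), 'attitude': array([  5.52117333,   0.96099906, -88.54860174]), 'shot': 1}
press 0.57 [268. 185. 119. 110.] [0.599 0.072 0.02 ]
mould 0.92 [191. 290.  59.  59.] [0.266 0.276 0.025]
mould 0.84 [268. 205.  70.  38.] [0.523 0.058 0.052]
mould 0.
[... 740 characters left out ...]
300. 210. 147. 123.] [0.582 0.003 0.019]
mould 0.97 [285. 216.  61.  61.] [0.526 0.034 0.051]
mould 0.83 [409. 288.  71.  65.] [ 0.765 -0.248  0.025]
mould 0.7 [313. 140.  55.  40.] [0.742 0.371 0.033]
mould 0.59 [174. 187.  58.  34.] [0.264 0.265 0.024]
knob_left 0.77 [278. 156.  17.  13.] [0.568 0.182 0.142]
knob_right 0.71 [318. 209.  20.  19.] [ 0.598 -0.055  0.144]
beam_mid 0.7 [319. 208.  23.  12.] [ 0.598 -0.055  0.145]
beam_mid 0.61 [298. 196.  62.  69.] [0.582 0.025 0.113]
mug 0.96 [375. 343.  56.  56.] [ 0.606 -0.354  0.048]
mug 0.74 [285. 217.  67.  59.] [0.525 0.035 0.051]
bowl 0.66 [283. 367.  60.  64.] [ 0.424 -0.35   0.024]
tumbler 0.9 [258. 144.  26.  41.] [0.552 0.349 0.063]
```

Run:
```python
import cv2
a=cv2.imread("pics/top0.png")
cv2.imwrite("pics/top0v.png",cv2.resize(a,(784,588)))
c=cv2.resize(a[115:255,195:345],(560,523),interpolation=cv2.INTER_CUBIC)
cv2.imwrite("pics/crop0.png",c)
```

```text
(no output)
```

View pics/top0v.png

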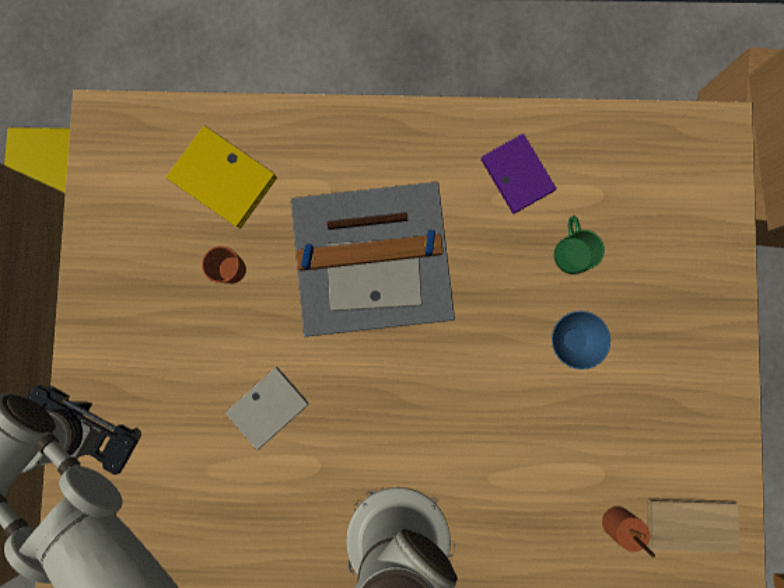

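View pics/crop0.png

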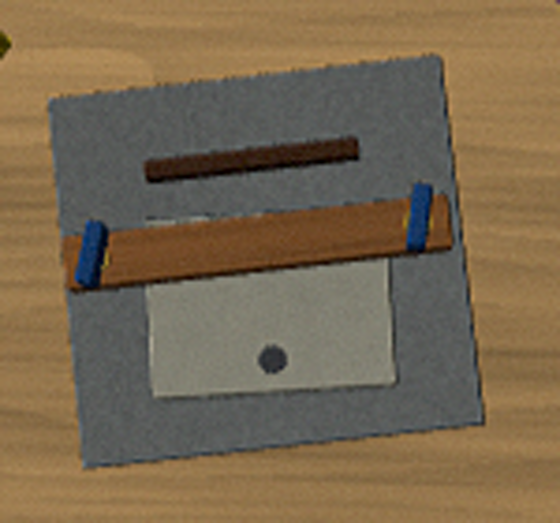

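Candidates for the mould in the top image are the off-white block in the press (268,205), a small off-white one (191,290), a yellow one (158,126) and a purple one (370,126). I choose the larger off-white one, which lies under the beam in the press. The crop confirms it. Next I measure it.

```bash
cat > m.py <<'E'
from h import *
def rect(P):
    (c,s,a)=cv2.minAreaRect((P[:,:2]*1000).astype(np.float32)); return np.round(c,1),np.round(s,1),round(a,1)
def measure(names=("top","side")):
    for n in names:
        p=arm.camera(n); w=cloud(p); px=p["pixels"].astype(int); b,g,r=px[...,0],px[...,1],px[...,2]
        hsv=cv2.cvtColor(p["pixels"],cv2.COLOR_BGR2HSV)
        box=(np.abs(w[...,0]-.585)<.22)&(np.abs(w[...,1]-.06)<.22); z=w[...,2]
        blue=box&(z>.085)&(hsv[...,0]>100)&(hsv[...,0]<125)&(hsv[...,1]>120)
        er=lambda m:cv2.morphologyEx(m.astype(np.uint8),cv2.MORPH_OPEN,np.ones((3,3)))>0
        grey=er(box&(z>.010)&(z<.026)&(hsv[...,1]<80))
        mould=er(box&(z>.044)&(z<.060)&(hsv[...,1]<70)&(hsv[...,2]>110)&(w[...,0]<.75))
        fence=box&(z>.034)&(z<.05)&(hsv[...,1]>60)&(w[...,0]>.6)
        beam=box&(z>.100)&(z<.125)&(hsv[...,1]>90)&~blue
        for k,m in dict(grey=grey,mould=mould,fence=fence,beam=beam).items():
            if m.sum()>20: print(n,k,m.sum(),rect(w[m]),"z",round(np.nanmedian(z[m])*1000,1))
        for s,m in (("L",blue&(w[...,1]>.06)),("R",blue&(w[...,1]<=.06))):
            if m.sum()<8: continue
            top=m&(z>np.nanpercentile(z[m],50)-.004)
            print(n,"knob",s,m.sum(),"ztop",round(np.nanpercentile(z[m],80)*1000,1),rect(w[top]),"med",np.round(np.nanmedian(w[top],0)*1000,1))
        np.savez(f"last_{n}.npz",w=w,mould=mould,fence=fence,grey=grey,blue=blue,beam=beam)
    return
if __name__=="__main__": measure()
E
python3 m.py
```

```text
top grey 6315 (array([585.5,  68.8]), array([299.6, 319.6]), 7.7) z 18.4
top mould 1956 (array([526.1,  60.4]), array([ 94.6, 187.9]), 5.0) z 52.4
top fence 291 (array([661.6,  79.7]), array([ 15.7, 169.1]), 7.4) z 43.5
top beam 1332 (array([585. ,  68.8]), array([ 39.6, 288.9]), 7.8) z 113.7
top knob L 103 ztop 155.7 (array([568.7, 186.7]), array([14.2, 43.4]), 79.7) med [568.9 186.  154.2]
top knob R 86 ztop 156.8 (array([601. , -49.4]), array([12.6, 44.8]), 84.0) med [601.5 -49.9 154.6]
side grey 4760 (array([582.2,  69.7]), array([299.3, 324.5]), 7.8) z 17.8
side mould 1778 (array([527.4,  61.6]), array([107.1, 190.4]), 6.3) z 51.9
side fence 212 (array([658.7,  78.7]), array([ 15.2, 171.1]), 7.8) z 42.9
side beam 1045 (array([583.2,  68.1]), array([ 42.2, 291.2]), 7.7) z 112.8
side knob R 30 ztop 155.4 (array([597.7, -47.5]), array([ 9.5, 39.8]), 83.2) med [597.  -49.6 154.5]
```

```bash
J="python3 -m jog"
for i in 1 2 3 4; do python3 -m jog '[{"dx":0.2,"dy":-0.485,"spin":0.15,"gripper":1},{"dx":0.4,"dy":-0.97,"spin":0.296,"gripper":1},{"dx":0.4,"dy":-0.97,"spin":0.296,"gripper":1},{"dx":0.4,"dy":-0.97,"spin":0.296,"gripper":1}]'; done
```

```text
invalid input at $[0]: expected keys gripper, dx, dy, dz, spin
invalid input at $[0]: expected keys gripper, dx, dy, dz, spin
invalid input at $[0]: expected keys gripper, dx, dy, dz, spin
invalid input at $[0]: expected keys gripper, dx, dy, dz, spin
```

```bash
for i in 1 2 3 4; do python3 -m jog '[{"dx":0.2,"dy":-0.485,"dz":0,"spin":0.15,"gripper":1},{"dx":0.4,"dy":-0.97,"dz":0,"spin":0.296,"gripper":1},{"dx":0.4,"dy":-0.97,"dz":0,"spin":0.296,"gripper":1},{"dx":0.4,"dy":-0.97,"dz":0,"spin":0.296,"gripper":1}]'; done
```

```text
time_s: 1.4
position: [0.3017, 0.398, 0.2367]
tcp_rot: [180.0, 0.0, 72.2]
force: [0.8, 1.0, 1.2]
finger_gap: 0.0917
time_s: 1.8
position: [0.3496, 0.2825, 0.2369]
tcp_rot: [180.0, -0.0, 80.7]
force: [0.2, 0.8, 0.1]
finger_gap: 0.0921
time_s: 2.2
position: [0.3977, 0.1666, 0.2369]
tcp_rot: [180.0, -0.0, 89.2]
force: [-0.9, -0.2, 0.1]
finger_gap: 0.0919
time_s: 2.6
position: [0.4458, 0.0506, 0.2367]
tcp_rot: [180.0, -0.0, 97.7]
force: [-0.7, 0.2, -0.8]
finger_gap: 0.0919
```

```bash
python3 -m jog '[{"dx":0,"dy":0,"dz":-0.4,"spin":0,"gripper":1},{"dx":0,"dy":0,"dz":-0.8,"spin":0,"gripper":1},{"dx":0,"dy":0,"dz":-0.95,"spin":0,"gripper":1},{"dx":0,"dy":0,"dz":-0.95,"spin":0,"gripper":1}]'
python3 -m jog '[{"dx":0,"dy":0,"dz":-0.3,"spin":0,"gripper":1},{"dx":0,"dy":0,"dz":-0.62,"spin":0,"gripper":1},{"dx":0,"dy":0,"dz":-0.62,"spin":0,"gripper":1}]'
python3 -m jog '[{"dx":0.04,"dy":0.005,"dz":0,"spin":0,"gripper":1},{"dx":0.08,"dy":0.011,"dz":0,"spin":0,"gripper":1},{"dx":0.12,"dy":0.016,"dz":0,"spin":0,"gripper":1},{"dx":0.16,"dy":0.022,"dz":0,"spin":0,"gripper":1}]'
python3 -m jog '[{"dx":0.03,"dy":0.004,"dz":0,"spin":0,"gripper":1},{"dx":0.06,"dy":0.008,"dz":0,"spin":0,"gripper":1},{"dx":0.09,"dy":0.012,"dz":0,"spin":0,"gripper":1},{"dx":0.12,"dy":0.016,"dz":0,"spin":0,"gripper":1}]'
```

```text
time_s: 3.0
position: [0.4417, 0.0537, 0.1194]
tcp_rot: [-179.6, -0.2, 98.0]
force: [-0.0, 0.4, 0.4]
finger_gap: 0.0917
time_s: 3.3
position: [0.4416, 0.0529, 0.0455]
tcp_rot: [-179.6, -0.2, 97.9]
force: [-1.3, -0.2, -0.7]
finger_gap: 0.0916
time_s: 3.7
position: [0.4647, 0.0534, 0.0497]
tcp_rot: [180.0, 0.1, 97.9]
force: [-5.9, -1.4, 3.6]
finger_gap: 0.0921
time_s: 4.1
position: [0.4772, 0.0553, 0.0484]
tcp_rot: [-179.8, -0.0, 97.9]
force: [-8.1, -1.2, 4.1]
finger_gap: 0.0916
```

```bash
python3 -m jog '[{"dx":0.02,"dy":0.003,"dz":0,"spin":0,"gripper":1},{"dx":0.04,"dy":0.006,"dz":0,"spin":0,"gripper":1},{"dx":0.06,"dy":0.008,"dz":0,"spin":0,"gripper":1},{"dx":0.08,"dy":0.011,"dz":0,"spin":0,"gripper":1},{"dx":0.1,"dy":0.014,"dz":0,"spin":0,"gripper":1}]'
python3 -m jog '[{"dx":0.015,"dy":0.002,"dz":0,"spin":0,"gripper":1},{"dx":0.03,"dy":0.004,"dz":0,"spin":0,"gripper":1},{"dx":0.045,"dy":0.006,"dz":0,"spin":0,"gripper":1},{"dx":0.06,"dy":0.008,"dz":0,"spin":0,"gripper":1}]'
python3 - <<'E'
from m import *
measure(("top","side")); s=arm.get_state(); print(s["position"],s["force"],s["wrist_torque"])
E
```

```text
time_s: 4.6
position: [0.489, 0.0572, 0.0484]
tcp_rot: [-179.8, -0.0, 97.9]
force: [-7.7, -1.9, 4.9]
finger_gap: 0.0917
time_s: 5.0
position: [0.4961, 0.0581, 0.0484]
tcp_rot: [-179.8, -0.0, 97.9]
force: [-6.7, -1.2, 5.3]
finger_gap: 0.092
top grey 5091 (array([585.9,  68.9]), array([300.2, 319.6]), 7.8) z 18.5
top mould 698 (array([596.4,  71.9]), array([101.7, 189. ]), 6.9) z 52.4
top fence 292 (array([661.7,  79.5]), array([ 15.8, 169. ]), 7.6) z 43.7
top beam 1113 (array([585.1,  68.8]), array([ 39.7, 289.3]), 7.7) z 113.7
top knob L 103 ztop 155.7 (array([568.9, 186.2]), array([14. , 43.6]), 83.2) med [568.4 185.8 154.5]
top knob R 89 ztop 156.1 (array([559.3, -30.6]), array([ 37. , 133.1]), 79.2) med [600.9 -49.9 154.7]
side grey 5079 (array([582.4,  68.4]), array([299.3, 322.1]), 7.7) z 17.9
side mould 494 (array([544.7,  54.5]), array([ 71.9, 167.7]), 7.6) z 51.9
side fence 200 (array([658.5,  77.2]), array([ 19.1, 178.2]), 5.3) z 43.3
side beam 905 (array([535.3,  49.6]), array([137.7, 267. ]), 7.3) z 112.9
side knob R 31 ztop 155.0 (array([597.1, -49.3]), array([ 8. , 39.6]), 89.8) med [598.8 -48.8 153.7]
[0.49653516 0.05816726 0.04840762] [-6.64035938 -0.90026818  2.90244368] [-0.00655024  0.88783243  0.02176862]
```

```bash
python3 -m jog '[{"dx":0.012,"dy":0.0016,"dz":0,"spin":0,"gripper":1},{"dx":0.024,"dy":0.0033,"dz":0,"spin":0,"gripper":1},{"dx":0.036,"dy":0.005,"dz":0,"spin":0,"gripper":1},{"dx":0.048,"dy":0.0065,"dz":0,"spin":0,"gripper":1}]'
python3 -m jog '[{"dx":0.01,"dy":0.0014,"dz":0,"spin":0,"gripper":1},{"dx":0.02,"dy":0.0027,"dz":0,"spin":0,"gripper":1}]'
python3 -m jog '[{"dx":0.01,"dy":0.0014,"dz":0,"spin":0,"gripper":1}]'
```

```text
time_s: 5.5
position: [0.5019, 0.0589, 0.0484]
tcp_rot: [-179.8, -0.0, 97.9]
force: [-7.3, -1.0, 4.6]
finger_gap: 0.092
time_s: 5.7
position: [0.5039, 0.0592, 0.0483]
tcp_rot: [-179.7, -0.0, 97.9]
force: [-11.2, -1.8, 8.1]
finger_gap: 0.092
time_s: 5.8
position: [0.504, 0.0592, 0.0482]
tcp_rot: [-179.5, -0.0, 97.9]
force: [-15.4, -2.4, 10.7]
finger_gap: 0.0919
```

```bash
python3 -m jog '[{"dx":0.01,"dy":0.0014,"dz":0,"spin":0,"gripper":1},{"dx":0.02,"dy":0.0027,"dz":0,"spin":0,"gripper":1}]'
python3 - <<'E'
from m import *
s=arm.get_state(); print(s["position"],s["force"],s["wrist_torque"])
for n in("top","side"):
    measure((n,)); d=np.load(f"last_{n}.npz"); P=d["w"][d["mould"]][:,:2]-[.5845,.069]
    P=P@R.from_euler('z',7.75,degrees=True).as_matrix()[:2,:2]*1000
    print(n,"mould in press: x",np.percentile(P[:,0],[1,99]).round(1),"y",np.percentile(P[:,1],[1,99]).round(1), P[:,1].min(),P[:,1].max())
E
```

```text
time_s: 6.0
position: [0.5041, 0.0594, 0.0477]
tcp_rot: [-179.2, -0.1, 97.9]
force: [-21.7, -5.2, 15.7]
finger_gap: 0.0916
[0.50408685 0.05941859 0.04768998] [-21.72376752  -5.19808398  15.69423336] [-0.85556641  3.50037998 -0.218131  ]
top grey 5110 (array([585.8,  69. ]), array([299.8, 319.8]), 7.7) z 18.5
top mould 844 (array([606.5,  73. ]), array([101.4, 191.2]), 5.4) z 52.4
top fence 239 (array([662.4,  79.6]), array([ 15.2, 168.8]), 7.8) z 44.3
top beam 842 (array([585.3,  68.9]), array([ 39.9, 289.3]), 7.7) z 113.9
top knob L 108 ztop 155.7 (array([527.4, 163.9]), array([134. ,  33.5]), 28.3) med [568.1 185.7 154.1]
top knob R 90 ztop 156.8 (array([576.9, -41.6]), array([20.1, 94.7]), 70.7) med [601.1 -49.8 155.6]
top mould in press: x [-28.   69.5] y [-91.3  92.9] -92.75661412160376 95.38526366188847
side grey 5214 (array([582.2,  69.3]), array([299. , 323.4]), 7.8) z 17.9
side mould 565 (array([582.7,  69.5]), array([137.4, 184.6]), 8.2) z 52.0
side fence 116 (array([652.6,  75.2]), array([ 29.7, 180. ]), 9.1) z 43.6
side beam 846 (array([539.6,  49. ]), array([129.7, 263.2]), 7.1) z 112.9
side knob R 28 ztop 155.6 (array([597.3, -49.5]), array([ 7.8, 39.9]), 81.5) med [595.6 -49.7 154.5]
side mould in press: x [-69.1  66.2] y [-90.5  88.7] -91.74651271419373 93.49858913610593
```

```bash
python3 -m jog '[{"dx":-0.06,"dy":-0.008,"dz":0,"spin":0,"gripper":1},{"dx":-0.2,"dy":-0.027,"dz":0,"spin":0,"gripper":1},{"dx":-0.4,"dy":-0.054,"dz":0,"spin":0,"gripper":1},{"dx":-0.5,"dy":-0.06,"dz":0,"spin":0,"gripper":1}]'
python3 -m jog '[{"dx":0,"dy":0,"dz":0.4,"spin":0,"gripper":1},{"dx":0,"dy":0,"dz":0.8,"spin":0,"gripper":1},{"dx":0,"dy":0,"dz":0.95,"spin":0,"gripper":1}]'
python3 -m jog '[{"dx":0,"dy":0,"dz":0.4,"spin":0,"gripper":1},{"dx":0,"dy":0,"dz":0.65,"spin":0,"gripper":1}]'
python3 - <<'E'
from m import *
p=arm.camera("side"); cv2.imwrite("pics/side1.png",cv2.resize(p["pixels"][120:300,200:420],(792,648))[:600])
for n in("top","side"):
    measure((n,)); d=np.load(f"last_{n}.npz"); P=d["w"][d["mould"]][:,:2]-[.5845,.069]
    P=P@R.from_euler('z',7.75,degrees=True).as_matrix()[:2,:2]*1000
    print(n,"mould in press: x",np.percentile(P[:,0],[1,99]).round(1),"y",np.percentile(P[:,1],[1,99]).round(1))
    for a,b in((-90,-50),(-50,0),(0,50),(50,90)):
        q=P[(P[:,1]>a)&(P[:,1]<b)]; print(a,b,np.percentile(q[:,0],[2,98]).round(1))
E
```

```text
time_s: 6.5
position: [0.4484, 0.0525, 0.0485]
tcp_rot: [180.0, -0.0, 97.8]
force: [0.7, -0.0, -0.1]
finger_gap: 0.092
time_s: 6.8
position: [0.4524, 0.0522, 0.1679]
tcp_rot: [179.5, 0.1, 97.9]
force: [0.5, -0.1, -0.1]
finger_gap: 0.0919
time_s: 7.0
position: [0.4504, 0.0524, 0.2442]
tcp_rot: [179.7, 0.1, 97.9]
force: [-0.3, -0.1, -1.1]
finger_gap: 0.0921
top grey 3896 (array([585.9,  68.7]), array([300.1, 319.8]), 7.8) z 18.4
top mould 1242 (array([585.9,  70.3]), array([137.1, 187.5]), 7.6) z 52.5
top fence 233 (array([662.6,  79.4]), array([ 15.2, 168.4]), 7.9) z 44.3
top beam 1316 (array([584.8,  69.1]), array([ 40. , 289.1]), 7.9) z 113.7
top knob L 109 ztop 157.2 (array([478.6, 144.2]), array([238.4,  32.2]), 25.1) med [565.9 185.3 155.6]
top knob R 95 ztop 158.3 (array([504.7, -39.1]), array([ 32.5, 236.7]), 78.7) med [599.4 -49.7 155.6]
top mould in press: x [-60.7  69. ] y [-91.1  91.4]
-90 -50 [-62.9  66.6]
-50 0 [-46.3  68.1]
0 50 [-29.9  67.8]
50 90 [ 2.3 67.8]
side grey 5523 (array([582. ,  69.6]), array([298.6, 323.6]), 7.5) z 17.9
side mould 1237 (array([582. ,  71.4]), array([138.7, 189.6]), 7.8) z 51.9
side fence 116 (array([661.3,  75.5]), array([ 13.9, 180.9]), 5.2) z 43.9
side beam 1033 (array([581.7,  66.8]), array([ 40.4, 289.5]), 7.3) z 112.8
side knob L 8 ztop 154.6 (array([568. , 185.5]), array([ 7.4, 30.1]), 85.6) med [561.7 185.1 154.3]
side knob R 27 ztop 155.7 (array([597.5, -49.3]), array([ 7.3, 38.9]), 89.9) med [598.2 -50.4 154.7]
side mould in press: x [-70.1  65.2] y [-89.8  91.9]
-90 -50 [-69.2  64.3]
-50 0 [-69.7  59.6]
0 50 [-69.7  65.2]
50 90 [-69.5  64.4]
```

View pics/side1.png

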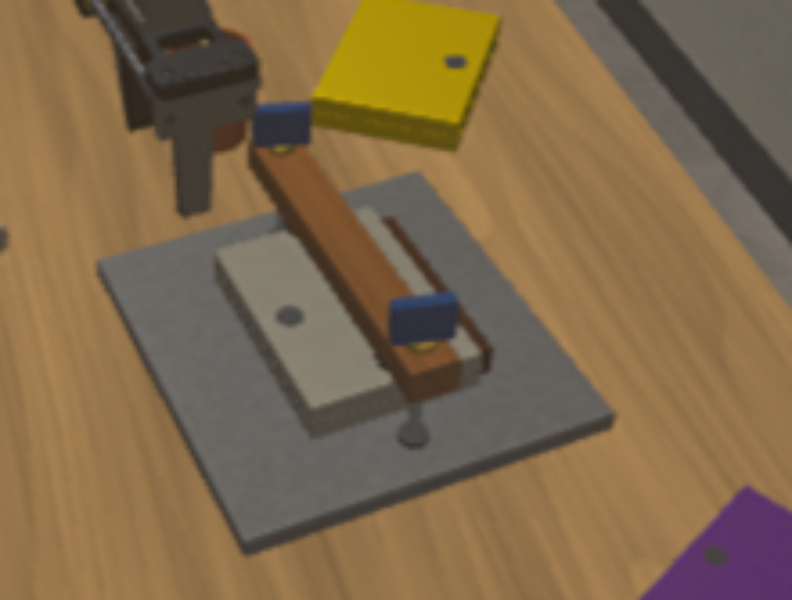

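The side crop shows the mould's far side flush along the fence, from about (385,215) to (490,370). The near edge is at -69.5 mm along its whole length, so it is square. Next is the right knob.

```bash
for i in 1 2; do python3 -m jog '[{"dx":0.31,"dy":-0.21,"dz":0,"spin":-0.12,"gripper":1},{"dx":0.62,"dy":-0.425,"dz":0,"spin":-0.243,"gripper":1},{"dx":0.62,"dy":-0.425,"dz":0,"spin":-0.243,"gripper":1}]'; done
python3 -m jog '[{"dx":0,"dy":0,"dz":0,"spin":0,"gripper":1},{"dx":0,"dy":0,"dz":0,"spin":0,"gripper":1}]'
```

```text
time_s: 7.45
position: [0.5253, -0.001, 0.2373]
tcp_rot: [-179.8, -0.0, 90.7]
force: [-0.9, -1.1, -0.2]
finger_gap: 0.0915
time_s: 7.75
position: [0.5992, -0.0518, 0.2366]
tcp_rot: [-179.8, -0.0, 83.7]
force: [-1.3, -0.4, -0.9]
finger_gap: 0.0921
time_s: 7.95
position: [0.5969, -0.0486, 0.2396]
tcp_rot: [-179.9, -0.0, 84.0]
force: [-0.6, 0.1, -0.3]
finger_gap: 0.0915
```

```bash
python3 -m jog '[{"dx":0.02,"dy":-0.01,"dz":-0.35,"spin":0,"gripper":1},{"dx":0.02,"dy":-0.01,"dz":-0.65,"spin":0,"gripper":0.3},{"dx":0.02,"dy":-0.01,"dz":-0.767,"spin":0,"gripper":0},{"dx":0.02,"dy":-0.01,"dz":-0.767,"spin":0,"gripper":-0.4},{"dx":0.02,"dy":-0.01,"dz":-0.767,"spin":0,"gripper":-0.4}]' 40
python3 -m jog '[{"dx":0,"dy":0,"dz":0,"spin":0,"gripper":-1},{"dx":0,"dy":0,"dz":0,"spin":0,"gripper":-1},{"dx":0,"dy":0,"dz":0,"spin":0,"gripper":-1},{"dx":0,"dy":0,"dz":0,"spin":0,"gripper":-1},{"dx":0,"dy":0,"dz":0,"spin":0,"gripper":-1}]' 40
python3 -c "
from plant import arm
s=arm.get_state();print(s['position'],s['force'],s['wrist_torque'],s['tcp_rot'])"
```

```text
time_s: 8.45
position: [0.601, -0.0505, 0.15]
tcp_rot: [179.9, 0.0, 84.0]
force: [0.2, 0.2, -0.1]
finger_gap: 0.0617
time_s: 8.95
position: [0.6004, -0.0507, 0.1484]
tcp_rot: [180.0, 0.0, 83.9]
force: [-0.1, -0.4, -0.4]
finger_gap: 0.0216
[ 0.60044717 -0.05073103  0.14836659] [-0.13529858 -0.36294181 -0.44340635] [ 0.01474552  0.03675133 -0.03848674] [1.79984228e+02 3.53879110e-03 8.39363803e+01]
```

```bash
cat > s.py <<'E'
from plant import arm
import numpy as np
s=arm.get_state();print("   F",np.round(s['force'],1),"T",np.round(s['wrist_torque'],3),"yaw",round(s['tcp_rot'][2],2),"pos",np.round(s['position'],4))
E
python3 -m jog '[{"dx":0,"dy":0,"dz":0,"spin":0,"gripper":-1},{"dx":0,"dy":0,"dz":0,"spin":0,"gripper":-1}]' 40; python3 s.py
python3 -m jog '[{"dx":0,"dy":0,"dz":-0.005,"spin":-0.2,"gripper":-1},{"dx":0,"dy":0,"dz":-0.01,"spin":-0.4,"gripper":-1},{"dx":0,"dy":0,"dz":-0.0125,"spin":-0.5,"gripper":-1}]'; python3 s.py
```

```text
time_s: 9.15
position: [0.6006, -0.0485, 0.1482]
tcp_rot: [180.0, -0.2, 84.0]
force: [1.1, 6.6, 0.6]
finger_gap: 0.0135
   F [1.1 6.6 0.6] T [ 1.219 -0.207  0.144] yaw 83.96 pos [ 0.6006 -0.0485  0.1482]
time_s: 9.45
position: [0.6006, -0.0489, 0.1467]
tcp_rot: [-180.0, -0.2, 69.5]
force: [0.7, 5.2, 1.2]
finger_gap: 0.0139
   F [0.7 5.2 1.2] T [ 1.059 -0.124  0.136] yaw 69.47 pos [ 0.6006 -0.0489  0.1467]
```

```bash
python3 -m jog '[{"dx":0,"dy":0.015,"dz":-0.005,"spin":-0.2,"gripper":-1},{"dx":0,"dy":0.015,"dz":-0.01,"spin":-0.4,"gripper":-1},{"dx":0,"dy":0.015,"dz":-0.0125,"spin":-0.5,"gripper":-1}]'; python3 s.py
python3 -m jog '[{"dx":0,"dy":0,"dz":0,"spin":0,"gripper":-1}]'; python3 s.py
```

```text
time_s: 9.75
position: [0.6005, -0.0491, 0.1453]
tcp_rot: [180.0, 0.0, 55.1]
force: [1.4, -2.0, -0.4]
finger_gap: 0.0138
   F [ 1.4 -2.  -0.4] T [0.133 0.032 0.157] yaw 55.13 pos [ 0.6005 -0.0491  0.1453]
time_s: 9.85
position: [0.6005, -0.0491, 0.1452]
tcp_rot: [180.0, -0.0, 55.3]
force: [0.8, -1.3, 0.4]
finger_gap: 0.0138
   F [ 0.8 -1.3  0.4] T [ 0.186  0.007 -0.097] yaw 55.27 pos [ 0.6005 -0.0491  0.1452]
```

```bash
python3 -m jog '[{"dx":0,"dy":0,"dz":0,"spin":0,"gripper":0},{"dx":0,"dy":0,"dz":0,"spin":0,"gripper":0},{"dx":0,"dy":0,"dz":0.2,"spin":0,"gripper":0},{"dx":0,"dy":0,"dz":0.5,"spin":0,"gripper":0}]'
python3 -m jog '[{"dx":-0.067,"dy":0.4,"dz":0,"spin":0.22,"gripper":0},{"dx":-0.134,"dy":0.8,"dz":0,"spin":0.44,"gripper":0},{"dx":-0.134,"dy":0.99,"dz":0,"spin":0.44,"gripper":0}]'
python3 -m jog '[{"dx":-0.067,"dy":0.4,"dz":0,"spin":0.22,"gripper":0},{"dx":-0.134,"dy":0.8,"dz":0,"spin":0.44,"gripper":0},{"dx":-0.134,"dy":0.985,"dz":0,"spin":0.44,"gripper":0},{"dx":-0.134,"dy":0.985,"dz":0,"spin":0.44,"gripper":0},{"dx":-0.134,"dy":0.985,"dz":0,"spin":0.44,"gripper":0}]'
```

```text
time_s: 10.25
position: [0.5984, -0.0482, 0.203]
tcp_rot: [-179.7, 0.1, 55.3]
force: [0.1, -0.4, 0.5]
finger_gap: 0.0435
time_s: 10.55
position: [0.5832, 0.0732, 0.2055]
tcp_rot: [-180.0, -0.1, 68.2]
force: [0.1, 0.4, 0.2]
finger_gap: 0.046
time_s: 11.05
position: [0.5681, 0.1881, 0.205]
tcp_rot: [-180.0, 0.0, 80.6]
force: [0.6, -0.3, -0.7]
finger_gap: 0.046
```

```bash
python3 m.py | grep -E "knob|mould"
```

```text
top mould 1698 (array([585.7,  70.2]), array([139. , 187.7]), 7.6) z 52.4
top knob L 39 ztop 367.5 (array([536.3, 148. ]), array([ 78.1, 128.9]), 46.7) med [541.4 127.6 315.9]
top knob R 79 ztop 153.7 (array([601.2, -50.7]), array([12.9, 44.8]), 55.7) med [598.8 -50.4 152.2]
side mould 1228 (array([581.7,  70.3]), array([138.2, 187.3]), 7.3) z 51.8
side knob L 10 ztop 153.7 (array([565.2, 186.1]), array([ 5.6, 36.3]), 80.2) med [559.1 186.2 153.3]
side knob R 22 ztop 152.2 (array([598.7, -50.9]), array([ 7.8, 39.4]), 60.6) med [603.3 -54.6 151.6]
```

```bash
python3 -m jog '[{"dx":0,"dy":0,"dz":-0.3,"spin":0,"gripper":0},{"dx":0,"dy":0,"dz":-0.475,"spin":0,"gripper":-0.3},{"dx":0,"dy":0,"dz":-0.475,"spin":0,"gripper":-1},{"dx":0,"dy":0,"dz":-0.475,"spin":0,"gripper":-1},{"dx":0,"dy":0,"dz":-0.475,"spin":0,"gripper":-1}]' 40
python3 -m jog '[{"dx":0,"dy":0,"dz":0,"spin":0,"gripper":-1},{"dx":0,"dy":0,"dz":0,"spin":0,"gripper":-1}]' 40; python3 s.py
```

```text
time_s: 11.65
position: [0.5695, 0.1877, 0.15]
tcp_rot: [179.8, -0.0, 80.5]
force: [0.6, 1.3, -0.2]
finger_gap: 0.0162
time_s: 11.85
position: [0.5696, 0.1887, 0.15]
tcp_rot: [179.8, -0.1, 80.5]
force: [1.5, 1.9, 2.0]
finger_gap: 0.0139
   F [1.5 1.9 2. ] T [ 0.886 -0.322  0.043] yaw 80.49 pos [0.5696 0.1887 0.15  ]
```

```bash
python3 -m jog '[{"dx":0,"dy":0.005,"dz":-0.005,"spin":-0.2,"gripper":-1},{"dx":0,"dy":0.005,"dz":-0.01,"spin":-0.4,"gripper":-1},{"dx":0,"dy":0.005,"dz":-0.015,"spin":-0.6,"gripper":-1}]'; python3 s.py
python3 -m jog '[{"dx":0,"dy":0,"dz":-0.005,"spin":-0.2,"gripper":-1},{"dx":0,"dy":0,"dz":-0.01,"spin":-0.4,"gripper":-1},{"dx":0,"dy":0,"dz":-0.015,"spin":-0.6,"gripper":-1}]'; python3 s.py
python3 -m jog '[{"dx":0,"dy":0,"dz":0,"spin":0,"gripper":0},{"dx":0,"dy":0,"dz":0,"spin":0,"gripper":0},{"dx":0,"dy":0,"dz":0.2,"spin":0,"gripper":0},{"dx":0,"dy":0,"dz":0.5,"spin":0,"gripper":0}]'
```

```text
time_s: 12.15
position: [0.5693, 0.1882, 0.1482]
tcp_rot: [179.8, -0.0, 63.1]
force: [-0.5, -0.8, 4.4]
finger_gap: 0.0138
   F [-0.5 -0.8  4.4] T [-0.051  0.015  0.157] yaw 63.11 pos [0.5693 0.1882 0.1482]
time_s: 12.45
position: [0.5689, 0.1878, 0.1463]
tcp_rot: [179.8, 0.0, 45.9]
force: [-2.2, -3.5, 5.7]
finger_gap: 0.0136
   F [-2.2 -3.5  5.7] T [-0.464  0.368  0.169] yaw 45.92 pos [0.5689 0.1878 0.1463]
time_s: 12.85
position: [0.5662, 0.1884, 0.2023]
tcp_rot: [-179.8, 0.3, 46.2]
force: [0.8, -0.0, 0.4]
finger_gap: 0.0436
```

```bash
python3 -m jog '[{"dx":0.067,"dy":-0.4,"dz":0,"spin":0.08,"gripper":0},{"dx":0.134,"dy":-0.8,"dz":0,"spin":0.157,"gripper":0},{"dx":0.134,"dy":-0.99,"dz":0,"spin":0.157,"gripper":0}]'
python3 -m jog '[{"dx":0.067,"dy":-0.4,"dz":0,"spin":0.08,"gripper":0},{"dx":0.134,"dy":-0.8,"dz":0,"spin":0.157,"gripper":0},{"dx":0.134,"dy":-0.985,"dz":0,"spin":0.157,"gripper":0},{"dx":0.134,"dy":-0.985,"dz":0,"spin":0.157,"gripper":0},{"dx":0.134,"dy":-0.985,"dz":0,"spin":0.157,"gripper":0}]'
```

```text
time_s: 13.15
position: [0.5849, 0.0667, 0.2049]
tcp_rot: [179.9, 0.0, 50.7]
force: [-0.6, -0.4, -0.9]
finger_gap: 0.0456
time_s: 13.65
position: [0.6001, -0.0481, 0.2043]
tcp_rot: [-180.0, -0.0, 55.1]
force: [-0.2, 0.1, -0.3]
finger_gap: 0.0462
```

```bash
python3 -m jog '[{"dx":0,"dy":-0.006,"dz":-0.3,"spin":0,"gripper":0},{"dx":0,"dy":-0.006,"dz":-0.48,"spin":0,"gripper":-0.3},{"dx":0,"dy":-0.006,"dz":-0.48,"spin":0,"gripper":-1},{"dx":0,"dy":-0.006,"dz":-0.48,"spin":0,"gripper":-1},{"dx":0,"dy":-0.006,"dz":-0.48,"spin":0,"gripper":-1}]' 40
python3 -m jog '[{"dx":0,"dy":0,"dz":0,"spin":0,"gripper":-1},{"dx":0,"dy":0,"dz":0,"spin":0,"gripper":-1}]' 40; python3 s.py
for i in 1 2 3 4 5 6 7 8; do python3 -m jog '[{"dx":0,"dy":0,"dz":-0.0025,"spin":-0.1,"gripper":-1}]' >/dev/null; python3 s.py; done
```

```text
time_s: 14.15
position: [0.6014, -0.0485, 0.1488]
tcp_rot: [179.8, -0.1, 55.2]
force: [-0.5, -0.3, 0.9]
finger_gap: 0.0159
time_s: 14.35
position: [0.6011, -0.0492, 0.1488]
tcp_rot: [179.9, -0.0, 55.1]
force: [-1.9, -0.5, 5.6]
finger_gap: 0.0135
   F [-1.9 -0.5  5.6] T [-0.137  0.477  0.039] yaw 55.14 pos [ 0.6011 -0.0492  0.1488]
   F [-3.3 -1.1  7.3] T [-0.217  0.591  0.139] yaw 52.22 pos [ 0.6011 -0.0493  0.1485]
   F [-3.1 -2.   5.7] T [-0.233  0.608  0.193] yaw 49.29 pos [ 0.601  -0.0494  0.1482]
   F [-2.9 -2.3  6.8] T [-0.205  0.7    0.193] yaw 46.43 pos [ 0.601  -0.0495  0.1479]
   F [-3.9 -1.6  7.1] T [-0.209  0.696  0.166] yaw 43.56 pos [ 0.6009 -0.0496  0.1476]
   F [-3.8 -2.7  6.8] T [-0.315  0.698  0.134] yaw 40.69 pos [ 0.6009 -0.0497  0.1473]
   F [-3.9 -2.9  6.2] T [-0.309  0.841  0.099] yaw 37.83 pos [ 0.6008 -0.0498  0.147 ]
   F [-4.  -3.1  7.7] T [-0.344  0.854  0.194] yaw 34.96 pos [ 0.6007 -0.0499  0.1467]
   F [-4.7 -3.2  7.7] T [-0.368  0.858  0.198] yaw 32.09 pos [ 0.6007 -0.05    0.1464]
```

```bash
cat > t.py <<'E'
from plant import arm
s=arm.get_state();print(round((97.75-s['tcp_rot'][2])/57.2958,3),round(s['wrist_torque'][2],3),s['force'].round(1))
E
python3 -m jog '[{"dx":-0.008,"dy":-0.006,"dz":-0.001,"spin":-0.04,"gripper":-1}]' >/dev/null; python3 t.py
for i in 1 2 3 4 5 6 7 8 9; do python3 -m jog '[{"dx":0,"dy":0,"dz":-0.001,"spin":-0.04,"gripper":-1}]' >/dev/null; python3 t.py; done
```

```text
1.166 0.139 [ 0.8 -0.1  3.6]
1.185 0.131 [-0.9 -1.1  6.1]
1.205 0.174 [-1.6 -1.7  6.7]
1.225 0.157 [-2.1 -2.   6.3]
1.245 0.149 [-2.6 -1.3  6.2]
1.265 0.137 [-1.5 -2.6  6.2]
1.285 0.147 [-1.7 -2.   6.2]
1.305 0.221 [-1.4 -2.1  7.5]
1.325 0.11 [-2.8 -1.9  6.6]
1.345 0.192 [-2.5 -3.4  7.4]
```

```bash
python3 -m jog '[{"dx":0,"dy":0,"dz":0,"spin":0,"gripper":0},{"dx":0,"dy":0,"dz":0,"spin":0,"gripper":0},{"dx":0,"dy":0,"dz":0.2,"spin":0,"gripper":0},{"dx":0,"dy":0,"dz":0.5,"spin":0,"gripper":0}]'
python3 -m jog '[{"dx":-0.065,"dy":0.4,"dz":0,"spin":0.22,"gripper":0},{"dx":-0.131,"dy":0.8,"dz":0,"spin":0.44,"gripper":0},{"dx":-0.131,"dy":0.99,"dz":0,"spin":0.44,"gripper":0}]'
python3 -m jog '[{"dx":-0.065,"dy":0.4,"dz":0,"spin":0.22,"gripper":0},{"dx":-0.131,"dy":0.8,"dz":0,"spin":0.44,"gripper":0},{"dx":-0.131,"dy":0.99,"dz":0,"spin":0.44,"gripper":0},{"dx":-0.131,"dy":0.99,"dz":0,"spin":0.44,"gripper":0},{"dx":-0.131,"dy":0.99,"dz":0,"spin":0.44,"gripper":0}]'
```

```text
time_s: 16.55
position: [0.5975, -0.0489, 0.2009]
tcp_rot: [-179.8, 0.3, 20.8]
force: [0.4, 0.0, 0.5]
finger_gap: 0.0434
time_s: 16.85
position: [0.5826, 0.0725, 0.2034]
tcp_rot: [-179.9, -0.0, 33.6]
force: [0.5, -0.7, -0.2]
finger_gap: 0.0458
time_s: 17.35
position: [0.5678, 0.1879, 0.203]
tcp_rot: [180.0, 0.0, 46.0]
force: [-0.6, -0.4, -0.2]
finger_gap: 0.046
```

```bash
python3 -m jog '[{"dx":0.005,"dy":0,"dz":-0.3,"spin":0,"gripper":0},{"dx":0.005,"dy":0,"dz":-0.49,"spin":0,"gripper":-0.3},{"dx":0.005,"dy":0,"dz":-0.49,"spin":0,"gripper":-1},{"dx":0.005,"dy":0,"dz":-0.49,"spin":0,"gripper":-1},{"dx":0.005,"dy":0,"dz":-0.49,"spin":0,"gripper":-1}]' 40
python3 -m jog '[{"dx":0,"dy":0,"dz":0,"spin":0,"gripper":-1},{"dx":0,"dy":0,"dz":0,"spin":0,"gripper":-1}]' 40; python3 s.py
for i in `seq 22`; do python3 -m jog '[{"dx":0,"dy":0,"dz":-0.001,"spin":-0.04,"gripper":-1}]' >/dev/null; python3 t.py; done
```

```text
time_s: 17.85
position: [0.5699, 0.1874, 0.1465]
tcp_rot: [179.9, -0.1, 45.9]
force: [-0.6, -0.1, -1.1]
finger_gap: 0.0162
time_s: 18.05
position: [0.5696, 0.1872, 0.1465]
tcp_rot: [179.8, -0.1, 45.9]
force: [-1.1, -4.7, 5.1]
finger_gap: 0.0138
   F [-1.1 -4.7  5.1] T [-0.695  0.235  0.046] yaw 45.95 pos [0.5696 0.1872 0.1465]
0.924 0.139 [-2.2 -5.2  6.3]
0.945 0.119 [-3.5 -4.9  6.7]
0.965 0.204 [-2.9 -5.   6.6]
0.984 0.164 [-3.4 -6.   6.9]
1.004 0.144 [-2.9 -4.8  7. ]
1.024 0.125 [-3.2 -5.8  7.6]
1.044 0.162 [-3.1 -5.9  8.6]
1.064 0.174 [-3.8 -6.4  8.2]
1.084 0.116 [-3.4 -5.9  7.9]
1.104 0.199 [-4.8 -6.   8.1]
1.124 0.13 [-4.3 -5.9  8.4]
1.144 0.122 [-5.1 -6.4  7.9]
1.164 0.173 [-5.3 -6.1  8.1]
1.184 0.191 [-5.3 -5.7  8.3]
1.204 0.162 [-5.6 -5.9  9.5]
1.224 0.15 [-6.1 -5.7  8.7]
1.244 0.066 [-5.2 -6.2  8.3]
1.264 0.158 [-6.  -5.4  9.3]
1.284 0.148 [-6.8 -6.6  8.8]
1.304 0.185 [-6.9 -6.  10.3]
1.324 0.124 [-6.1 -5.2 10.5]
1.344 0.151 [-7.1 -5.8  9.6]
```

```bash
python3 -m jog '[{"dx":-0.016,"dy":-0.013,"dz":0.008,"spin":-0.04,"gripper":-1}]' >/dev/null; python3 t.py
for i in `seq 10`; do python3 -m jog '[{"dx":0,"dy":0,"dz":-0.001,"spin":-0.04,"gripper":-1}]' >/dev/null; python3 t.py; done
```

```text
1.365 0.193 [ 6.8  2.3 -6.3]
1.385 0.161 [ 3.4 -0.4  0.4]
1.405 0.166 [ 3.8 -1.   1. ]
1.425 0.19 [ 3.8 -1.6  2.9]
1.445 0.133 [ 4.3 -1.   3.8]
1.466 0.12 [ 4.5 -0.6  4. ]
1.486 0.176 [ 5.5 -1.3  5.3]
1.506 0.104 [4.9 0.3 5.6]
1.526 0.117 [4.9 0.4 5.3]
1.546 0.161 [ 4.  -0.2  6.1]
1.566 0.187 [ 4.1 -0.5  5.1]
```

```bash
python3 -m jog '[{"dx":0,"dy":0,"dz":0,"spin":0,"gripper":0},{"dx":0,"dy":0,"dz":0,"spin":0,"gripper":0},{"dx":0,"dy":0,"dz":0.2,"spin":0,"gripper":0},{"dx":0,"dy":0,"dz":0.5,"spin":0,"gripper":0}]'
python3 -m jog '[{"dx":0.065,"dy":-0.4,"dz":0,"spin":0.11,"gripper":0},{"dx":0.131,"dy":-0.8,"dz":0,"spin":0.22,"gripper":0},{"dx":0.131,"dy":-0.985,"dz":0,"spin":0.22,"gripper":0}]'
python3 - <<'E'
from m import *
for n in("top","side"):
    p=arm.camera(n); w=cloud(p); cv2.imwrite(f"pics/{n}2.png",cv2.resize(p["pixels"][140:270,220:380],(792,643))[:600])
    hsv=cv2.cvtColor(p["pixels"],cv2.COLOR_BGR2HSV)
    Q=(w-np.array([.5845,.069,0]))@R.from_euler('z',7.75,degrees=True).as_matrix()*1000
    x,y,z=Q[...,0],Q[...,1],Q[...,2]
    m=(abs(x)<13)&(abs(y)<142)&(z>90)&(z<118)&(hsv[...,0]<20)&(hsv[...,1]>100)
    f=np.polyfit(y[m],z[m],1); print(n,m.sum(),"beam top L,R",np.polyval(f,[120,-120]).round(2))
    for s in(1,-1):
        k=(abs(x)<24)&(abs(y-120*s)<24)&(hsv[...,0]>100)&(hsv[...,0]<125)&(hsv[...,1]>120)&(z<165)
        zz=z[k]; t=k&(z>np.percentile(zz,60)-3); print("knob",s,k.sum(),"ztop",np.median(z[t]).round(1),rect(Q[t]/1000))
E
```

```text
time_s: 21.75
position: [0.5631, 0.1863, 0.198]
tcp_rot: [-179.9, 0.6, 8.1]
force: [1.0, 0.7, 0.3]
finger_gap: 0.0439
time_s: 22.05
position: [0.5816, 0.0654, 0.2006]
tcp_rot: [-180.0, 0.2, 14.4]
force: [-0.1, 0.2, -0.8]
finger_gap: 0.0459
top 388 beam top L,R [106.2  107.14]
knob 1 36 ztop 147.4 (array([1.000e-01, 1.316e+02]), array([16.7, 11.1]), 84.8)
knob -1 84 ztop 147.9 (array([   0. , -120.1]), array([12. , 43.8]), 13.3)
side 466 beam top L,R [105.52 106.81]
knob 1 9 ztop 146.5 (array([ -3.7, 108.3]), array([11.8,  8.5]), 78.0)
knob -1 24 ztop 147.5 (array([  -2.9, -118.9]), array([ 9.7, 40. ]), 15.1)
```

View pics/side2.png

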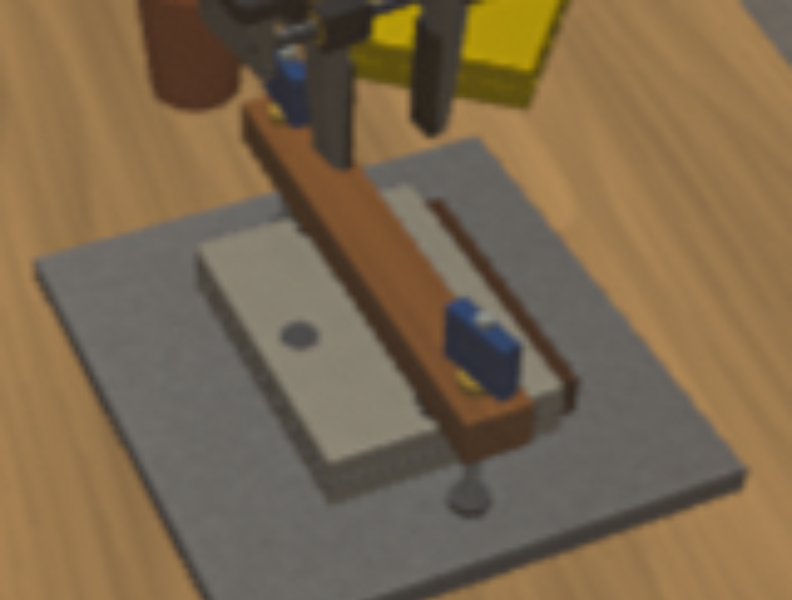

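```bash
python3 -m jog '[{"dx":0.07,"dy":-0.4,"dz":0,"spin":0.11,"gripper":0},{"dx":0.15,"dy":-0.8,"dz":0,"spin":0.22,"gripper":0},{"dx":0.15,"dy":-0.965,"dz":0,"spin":0.22,"gripper":0},{"dx":0.15,"dy":-0.965,"dz":0,"spin":0.22,"gripper":0},{"dx":0.15,"dy":-0.965,"dz":0,"spin":0.22,"gripper":0}]'
python3 -m jog '[{"dx":0,"dy":0,"dz":-0.3,"spin":0,"gripper":0},{"dx":0,"dy":0,"dz":-0.47,"spin":0,"gripper":-0.3},{"dx":0,"dy":0,"dz":-0.47,"spin":0,"gripper":-1},{"dx":0,"dy":0,"dz":-0.47,"spin":0,"gripper":-1},{"dx":0,"dy":0,"dz":-0.47,"spin":0,"gripper":-1}]' 40
python3 -m jog '[{"dx":0,"dy":0,"dz":0,"spin":0,"gripper":-1},{"dx":0,"dy":0,"dz":0,"spin":0,"gripper":-1}]' 40; python3 s.py
for i in `seq 12`; do python3 -m jog '[{"dx":0,"dy":0,"dz":-0.001,"spin":-0.04,"gripper":-1}]' >/dev/null; python3 t.py; done
```

```text
time_s: 22.65
position: [0.5997, -0.0462, 0.2008]
tcp_rot: [-179.9, 0.1, 20.7]
force: [-0.4, 0.3, 0.4]
finger_gap: 0.0462
time_s: 23.15
position: [0.6005, -0.0471, 0.1467]
tcp_rot: [180.0, 0.0, 20.8]
force: [-11.2, -2.7, 1.7]
finger_gap: 0.0162
time_s: 23.35
position: [0.5994, -0.0475, 0.1467]
tcp_rot: [-180.0, 0.1, 20.8]
force: [-7.6, -0.2, 2.6]
finger_gap: 0.0138
   F [-7.6 -0.2  2.6] T [-0.111  1.26   0.096] yaw 20.78 pos [ 0.5994 -0.0475  0.1467]
1.364 0.191 [-7.   0.   2.7]
1.384 0.198 [-6.3  0.6  2.9]
1.404 0.133 [-5.7  0.   3.5]
1.424 0.166 [-6.8 -0.8  3. ]
1.444 0.221 [-5.7 -0.3  2.9]
1.464 0.15 [-6.3 -1.2  3.1]
1.484 0.158 [-6.6 -0.7  3.8]
1.504 0.199 [-5.8 -0.5  2.5]
1.524 0.177 [-5.9 -1.3  2.4]
1.544 0.163 [-4.9 -0.9  3.2]
1.564 0.144 [-5.9 -0.9  2.7]
1.584 0.118 [-5.6 -1.6  3.3]
```

```bash
for i in `seq 11`; do python3 -m jog '[{"dx":0,"dy":0,"dz":-0.001,"spin":-0.04,"gripper":-1}]' >/dev/null; python3 t.py; done
```

```text
1.604 0.183 [-5.9 -0.6  2.6]
1.624 0.163 [-6.  -1.2  2.4]
1.644 0.188 [-6.1 -0.4  3.7]
1.664 0.178 [-4.7 -0.6  2.3]
1.684 0.157 [-6.7 -1.3  2. ]
1.704 0.213 [-5.4 -1.   2.2]
1.724 0.201 [-5.7 -1.8  2.7]
1.744 0.209 [-5.2 -2.4  2.2]
1.764 0.186 [-6.1 -1.4  3.2]
1.784 0.189 [-5.9 -2.6  3.3]
1.804 0.183 [-6.2 -0.7  2.3]
```

```bash
python3 s.py
python3 -m jog '[{"dx":0,"dy":0,"dz":0,"spin":0,"gripper":0},{"dx":0,"dy":0,"dz":0,"spin":0,"gripper":0},{"dx":0,"dy":0,"dz":0.2,"spin":0,"gripper":0},{"dx":0,"dy":0,"dz":0.5,"spin":0,"gripper":0}]'
python3 -m jog '[{"dx":-0.065,"dy":0.4,"dz":0,"spin":0.12,"gripper":0},{"dx":-0.131,"dy":0.8,"dz":0,"spin":0.239,"gripper":0},{"dx":-0.131,"dy":0.985,"dz":0,"spin":0.239,"gripper":0}]'
python3 -m jog '[{"dx":-0.065,"dy":0.4,"dz":0,"spin":0.12,"gripper":0},{"dx":-0.131,"dy":0.8,"dz":0,"spin":0.239,"gripper":0},{"dx":-0.131,"dy":0.975,"dz":0,"spin":0.239,"gripper":0},{"dx":-0.131,"dy":0.975,"dz":0,"spin":0.239,"gripper":0},{"dx":-0.131,"dy":0.975,"dz":0,"spin":0.239,"gripper":0}]'
```

```text
F [-6.2 -0.7  2.3] T [-1.00e-03  1.10e+00  1.83e-01] yaw -5.62 pos [ 0.5997 -0.0478  0.1441]
time_s: 26.05
position: [0.5991, -0.0471, 0.2014]
tcp_rot: [-179.9, 0.2, -5.6]
force: [0.4, -0.2, 0.4]
finger_gap: 0.0434
time_s: 26.35
position: [0.5843, 0.0739, 0.2038]
tcp_rot: [-179.9, -0.1, 1.4]
force: [0.0, -0.4, -0.5]
finger_gap: 0.0461
time_s: 26.85
position: [0.5693, 0.1875, 0.2031]
tcp_rot: [180.0, -0.1, 8.1]
force: [-0.1, -0.4, 0.7]
finger_gap: 0.0459
```

```bash
python3 -m jog '[{"dx":0,"dy":0,"dz":-0.3,"spin":0,"gripper":0},{"dx":0,"dy":0,"dz":-0.51,"spin":0,"gripper":-0.3},{"dx":0,"dy":0,"dz":-0.51,"spin":0,"gripper":-1},{"dx":0,"dy":0,"dz":-0.51,"spin":0,"gripper":-1},{"dx":0,"dy":0,"dz":-0.51,"spin":0,"gripper":-1}]' 40
python3 -m jog '[{"dx":0,"dy":0,"dz":0,"spin":0,"gripper":-1},{"dx":0,"dy":0,"dz":0,"spin":0,"gripper":-1}]' 40; python3 s.py
for i in `seq 13`; do python3 -m jog '[{"dx":0,"dy":0,"dz":-0.001,"spin":-0.04,"gripper":-1}]' >/dev/null; python3 t.py; done
```

```text
time_s: 27.35
position: [0.5687, 0.1866, 0.1428]
tcp_rot: [180.0, 0.1, 8.0]
force: [-11.8, -4.4, 6.2]
finger_gap: 0.0155
time_s: 27.55
position: [0.5676, 0.1865, 0.1429]
tcp_rot: [179.9, 0.2, 8.1]
force: [-9.5, -3.6, 5.0]
finger_gap: 0.0137
   F [-9.5 -3.6  5. ] T [-0.676  1.563  0.071] yaw 8.1 pos [0.5676 0.1865 0.1429]
1.585 0.169 [-9.  -4.   5.1]
1.605 0.249 [-9.8 -4.4  4.5]
1.625 0.229 [-10.1  -4.3   6. ]
1.645 0.251 [-10.5  -4.3   5.4]
1.665 0.219 [-10.9  -4.    4.9]
1.685 0.228 [-10.6  -3.8   4.8]
1.705 0.234 [-11.4  -3.5   5.9]
1.725 0.215 [-10.7  -3.2   6.7]
1.745 0.275 [-10.9  -2.9   6. ]
1.765 0.288 [-11.7  -4.3   6.8]
1.785 0.259 [-12.4  -4.    6.1]
1.805 0.268 [-13.1  -3.6   7. ]
1.825 0.292 [-12.2  -3.7   7.6]
```

```bash
python3 -m jog '[{"dx":-0.02,"dy":-0.01,"dz":0,"spin":0,"gripper":-1}]' >/dev/null; python3 t.py
for i in `seq 5`; do python3 -m jog '[{"dx":0,"dy":0,"dz":-0.0005,"spin":-0.02,"gripper":-1}]' >/dev/null; python3 t.py; done
```

```text
1.825 0.236 [ 0.8  3.5 -2.2]
1.835 0.258 [-5.8  1.5  4.2]
1.845 0.296 [-6.   1.2  5.1]
1.855 0.277 [-7.   1.1  5.7]
1.865 0.319 [-7.1  0.7  6.4]
1.875 0.293 [-6.4  1.5  6. ]
```

```bash
cat > fit.py <<'E'
import numpy as np
from scipy.optimize import least_squares
def seq(a,s,t): return [(a+s*i,v) for i,v in enumerate(t)]
D=[] # knob, L, R, torque
def add(k,other,pts):
    for q,v in pts: D.append((k,q,other,v) if k==0 else (k,other,q,v))
add(1,.903,seq(.845,.05,[.193,.193,.166,.134,.099,.194,.198]))
add(1,.903,seq(1.166,.02,[.139,.131,.174,.157,.149,.137,.147,.221,.11,.192]))
add(0,1.345,seq(.924,.02,[.139,.119,.204,.164,.144,.125,.162,.174,.116,.199,.13,.122,.173,.191,.162,.15,.066,.158,.148,.185,.124,.151,.193,.161,.166,.19,.133,.12,.176,.104,.117,.161,.187]))
add(1,1.566,seq(1.364,.02,[.191,.198,.133,.166,.221,.15,.158,.199,.177,.163,.144,.118,.183,.163,.188,.178,.157,.213,.201,.209,.186,.189,.183]))
add(0,1.804,seq(1.605,.02,[.249,.229,.251,.219,.228,.234,.215,.275,.288,.259,.268,.292]))
add(0,1.804,seq(1.845,.01,[.296,.277,.319,.293]))
EX=[]
def run():
    d=np.array(D)
    def model(p,L,Rr):
        FL=58.2*np.maximum(0,.842*L+.158*Rr-p[1]); FR=58.2*np.maximum(0,.842*Rr+.158*L-p[2]); return FL,FR
    def res(p):
        FL,FR=model(p,d[:,1],d[:,2]); k=d[:,0]
        ld=np.where(k==0,.842*FL+.158*FR,.842*FR+.158*FL)
        return (np.where(k==0,p[0],p[3])+.006*ld-d[:,3])/.033
    best=min((least_squares(res,[.155,a,b,.16]) for a in(1.2,1.4,1.6,1.8) for b in(1.2,1.4,1.6,1.8)),key=lambda r:r.cost)
    C=np.linalg.pinv(best.jac.T@best.jac); print(best.x.round(3),np.sqrt(np.diag(C)).round(3),"chi2",2*best.cost,len(d))
    L,Rr=d[-1,1],d[-1,2]
    L=max(x for x in d[:,1]);Rr=max(d[:,2]); print("now",L,Rr,[f.round(1) for f in model(best.x,L,Rr)])
    a=np.array([[.842,.158],[.158,.842]]); print("target L,R for 16N",np.linalg.solve(a,best.x[1:3]+16/58.2).round(3))
if __name__=="__main__": run()
E
python3 fit.py
```

```text
[0.153 1.445 1.622 0.161] [0.006 0.033 0.043 0.006] chi2 66.07330198144302 89
now 1.875 1.804 [np.float64(24.4), np.float64(11.2)]
target L,R for 16N [1.679 1.938]
```

```bash
for i in `seq 9`; do python3 -m jog '[{"dx":0,"dy":0,"dz":0.001,"spin":0.04,"gripper":-1}]' >/dev/null; python3 t.py; done; echo fwd
for i in `seq 4`; do python3 -m jog '[{"dx":0,"dy":0,"dz":-0.0005,"spin":-0.02,"gripper":-1}]' >/dev/null; python3 t.py; done
```

```text
1.855 -0.091 [-6.5  1.6  4.2]
1.835 -0.122 [-6.1  0.7  5.1]
1.815 -0.1 [-4.8  0.   4.3]
1.795 -0.128 [-5.9  0.7  4. ]
1.775 -0.164 [-5.4 -0.1  3.8]
1.755 -0.183 [-4.8  0.6  3.4]
1.735 -0.209 [-5.1  1.4  5.2]
1.715 -0.165 [-4.7  0.7  5.4]
1.695 -0.237 [-5.9  0.8  6.2]
fwd
1.705 0.216 [-6.1  0.6  5.7]
1.715 0.179 [-5.2  1.2  4.4]
1.725 0.23 [-5.4 -0.4  5.8]
1.735 0.226 [-5.8  0.2  5.9]
```

```bash
cat > fit2.py <<'E'
import numpy as np, fit
from scipy.optimize import least_squares
base=[(*r,1) for r in fit.D]
rev=[(0,1.855-.02*i,1.804,v,-1) for i,v in enumerate([-.091,-.122,-.1,-.128,-.164,-.183,-.209,-.165,-.237])]
fwd=[(0,1.715+.01*i,1.804,v,1) for i,v in enumerate([.179,.23,.226])]
EX=[]
def run(k=58.2,drop=False,extra=[]):
    d=np.array([r for i,r in enumerate(base) if not(drop and r[0]==0 and 1.6<r[1]<1.83)]+rev+fwd+extra)
    def model(p,L,Rr): return k*np.maximum(0,.842*L+.158*Rr-p[0]),k*np.maximum(0,.842*Rr+.158*L-p[1])
    def res(p):
        FL,FR=model(p,d[:,1],d[:,2]); ld=np.where(d[:,0]==0,.842*FL+.158*FR,.842*FR+.158*FL)
        return (np.where(d[:,0]==0,p[2],p[3])+d[:,4]*p[4]+p[5]*ld-d[:,3])/.033
    for fs in(0,1):
        lo=[1,1,-.2,-.2,.1,.0059 if not fs else .002];hi=[2,2,.2,.2,.3,.0061 if not fs else .03]
        b=min((least_squares(res,[a,c,0,0,.2,.006],bounds=(lo,hi)) for a in(1.3,1.5,1.7) for c in(1.4,1.6,1.75)),key=lambda r:r.cost)
        sd=np.sqrt(np.diag(np.linalg.pinv(b.jac.T@b.jac)))
        print("free slope" if fs else "fixed",b.x.round(4),sd.round(3),"chi2",round(2*b.cost,1),len(d),"F at last",[f.round(1) for f in model(b.x,d[-1,1],d[-1,2])],
          "target",np.linalg.solve([[.842,.158],[.158,.842]],b.x[:2]+16/k).round(3))
if __name__=="__main__":
    run(); run(drop=True)
E
python3 fit2.py
```

```text
fixed [ 1.466   1.6239 -0.0529 -0.0444  0.2061  0.0061] [0.055 0.045 0.009 0.009 0.007 0.001] chi2 80.5 101 F at last [np.float64(16.3), np.float64(9.8)] target [1.704 1.935]
free slope [ 1.4957  1.6613 -0.0593 -0.0462  0.2099  0.0075] [0.052 0.039 0.009 0.009 0.007 0.001] chi2 78.0 101 F at last [np.float64(14.6), np.float64(7.7)] target [1.732 1.974]
fixed [ 1.4789  1.639  -0.0514 -0.0398  0.2029  0.0061] [0.066 0.047 0.01  0.01  0.008 0.001] chi2 74.6 89 F at last [np.float64(15.5), np.float64(9.0)] target [1.717 1.951]
free slope [ 1.6827  1.7282 -0.0462 -0.0294  0.1982  0.0165] [0.031 0.025 0.01  0.01  0.009 0.003] chi2 67.5 89 F at last [np.float64(3.7), np.float64(3.8)] target [1.947 2.014]
```

```bash
python3 s.py
python3 -m jog '[{"dx":0,"dy":0,"dz":0,"spin":0,"gripper":0},{"dx":0,"dy":0,"dz":0,"spin":0,"gripper":0},{"dx":0,"dy":0,"dz":0.2,"spin":0,"gripper":0},{"dx":0,"dy":0,"dz":0.5,"spin":0,"gripper":0}]'
python3 -m jog '[{"dx":0.065,"dy":-0.4,"dz":0,"spin":-0.03,"gripper":0},{"dx":0.131,"dy":-0.8,"dz":0,"spin":-0.07,"gripper":0},{"dx":0.131,"dy":-0.985,"dz":0,"spin":-0.07,"gripper":0}]'
python3 -m jog '[{"dx":0.065,"dy":-0.4,"dz":0,"spin":-0.03,"gripper":0},{"dx":0.131,"dy":-0.8,"dz":0,"spin":-0.07,"gripper":0},{"dx":0.131,"dy":-0.975,"dz":0,"spin":-0.07,"gripper":0},{"dx":0.131,"dy":-0.975,"dz":0,"spin":-0.07,"gripper":0},{"dx":0.131,"dy":-0.975,"dz":0,"spin":-0.07,"gripper":0}]'
```

```text
F [-5.8  0.2  5.9] T [-0.096  1.201  0.226] yaw -1.65 pos [0.5668 0.1865 0.1419]
time_s: 31.15
position: [0.5653, 0.1859, 0.1985]
tcp_rot: [180.0, 0.3, -1.7]
force: [1.5, -0.6, -0.3]
finger_gap: 0.0434
time_s: 31.45
position: [0.5837, 0.0646, 0.2011]
tcp_rot: [179.9, -0.2, -3.8]
force: [0.4, -0.2, -0.2]
finger_gap: 0.0459
time_s: 31.95
position: [0.5982, -0.0489, 0.2003]
tcp_rot: [-180.0, -0.0, -5.7]
force: [0.2, -0.5, 0.6]
finger_gap: 0.0459
```

```bash
python3 -m jog '[{"dx":-0.005,"dy":0.008,"dz":-0.3,"spin":0,"gripper":0},{"dx":-0.005,"dy":0.008,"dz":-0.495,"spin":0,"gripper":-0.3},{"dx":-0.005,"dy":0.008,"dz":-0.495,"spin":0,"gripper":-1},{"dx":-0.005,"dy":0.008,"dz":-0.495,"spin":0,"gripper":-1},{"dx":-0.005,"dy":0.008,"dz":-0.495,"spin":0,"gripper":-1}]' 40
python3 -m jog '[{"dx":0,"dy":0,"dz":0,"spin":0,"gripper":-1},{"dx":0,"dy":0,"dz":0,"spin":0,"gripper":-1}]' 40; python3 s.py
for i in `seq 8`; do python3 -m jog '[{"dx":0,"dy":0,"dz":-0.001,"spin":-0.04,"gripper":-1}]' >/dev/null; python3 t.py; done; echo rev
for i in `seq 8`; do python3 -m jog '[{"dx":0,"dy":0,"dz":0.001,"spin":0.04,"gripper":-1}]' >/dev/null; python3 t.py; done; echo fwd
for i in `seq 7`; do python3 -m jog '[{"dx":0,"dy":0,"dz":-0.001,"spin":-0.04,"gripper":-1}]' >/dev/null; python3 t.py; done
```

```text
time_s: 32.45
position: [0.5986, -0.0475, 0.1429]
tcp_rot: [180.0, -0.2, -5.6]
force: [0.1, -0.9, 1.1]
finger_gap: 0.0161
time_s: 32.65
position: [0.5993, -0.0477, 0.1429]
tcp_rot: [-180.0, -0.3, -5.6]
force: [5.5, 3.4, 1.3]
finger_gap: 0.0137
   F [5.5 3.4 1.3] T [ 0.36  -0.613  0.237] yaw -5.65 pos [ 0.5993 -0.0477  0.1429]
1.825 0.271 [5.1 2.9 1.2]
1.846 0.211 [5.3 1.4 1.6]
1.866 0.23 [5.1 1.9 0.8]
1.886 0.255 [4.3 1.3 1.7]
1.906 0.27 [4.6 2.6 1.1]
1.925 0.313 [4.9 2.6 1.3]
1.946 0.261 [5.5 0.8 1.9]
1.966 0.326 [5.1 1.9 1.2]
rev
1.945 -0.098 [4.8 2.6 1.2]
1.925 -0.146 [5.4 2.7 1.1]
1.905 -0.1 [5.1 1.9 1. ]
1.885 -0.072 [4.8 2.1 1.6]
1.865 -0.164 [4.3 2.5 1.5]
1.845 -0.137 [4.8 2.2 1.5]
1.825 -0.145 [5.  2.9 2.1]
1.805 -0.158 [5.6 2.4 0.4]
fwd
1.825 0.264 [4.5 2.6 1.2]
1.846 0.24 [5.2 2.  1.8]
1.866 0.28 [5.1 1.9 1.6]
1.886 0.252 [5.7 2.2 1.5]
1.906 0.304 [4.8 1.5 0.9]
1.926 0.342 [5.2 2.3 1.5]
1.945 0.302 [5.6 2.  2.4]
```

Run:
```python
import fit2
L=1.735
ex=[(1,L,1.825+.02*i,v,1) for i,v in enumerate([.271,.211,.23,.255,.27,.313,.261,.326])]
ex+=[(1,L,1.945-.02*i,v,-1) for i,v in enumerate([-.098,-.146,-.1,-.072,-.164,-.137,-.145,-.158])]
ex+=[(1,L,1.825+.02*i,v,1) for i,v in enumerate([.264,.24,.28,.252,.304,.342,.302])]
fit2.run(extra=ex); fit2.run(drop=True,extra=ex)
```

```text
fixed [ 1.4789  1.5752 -0.048  -0.0366  0.2002  0.0061] [0.044 0.042 0.008 0.008 0.005 0.001] chi2 102.6 124 F at last [np.float64(16.8), np.float64(19.6)] target [1.732 1.872]
free slope [ 1.5678  1.6565 -0.0523 -0.0388  0.2043  0.0094] [0.03  0.028 0.008 0.008 0.005 0.001] chi2 95.9 124 F at last [np.float64(11.7), np.float64(14.9)] target [1.822 1.952]
fixed [ 1.4957  1.5793 -0.0475 -0.0337  0.1982  0.0061] [0.047 0.042 0.008 0.008 0.005 0.001] chi2 96.2 112 F at last [np.float64(15.9), np.float64(19.4)] target [1.751 1.874]
free slope [ 1.653   1.7136 -0.0466 -0.031   0.1987  0.013 ] [0.028 0.023 0.008 0.008 0.005 0.002] chi2 84.1 112 F at last [np.float64(6.7), np.float64(11.5)] target [1.914 2.003]
```

```bash
python3 -m jog '[{"dx":0,"dy":0,"dz":0.0015,"spin":0.07,"gripper":-1},{"dx":0,"dy":0,"dz":0.003,"spin":0.15,"gripper":-1}]' >/dev/null; python3 t.py
for i in 1 2; do python3 -m jog '[{"dx":0,"dy":0,"dz":-0.0005,"spin":-0.02,"gripper":-1}]' >/dev/null; python3 t.py;done
python3 s.py
python3 -m jog '[{"dx":0,"dy":0,"dz":0,"spin":0,"gripper":0},{"dx":0,"dy":0,"dz":0,"spin":0,"gripper":0},{"dx":0,"dy":0,"dz":0.2,"spin":0,"gripper":0},{"dx":0,"dy":0,"dz":0.5,"spin":0,"gripper":0}]'
python3 -m jog '[{"dx":-0.065,"dy":0.4,"dz":0,"spin":0.07,"gripper":0},{"dx":-0.131,"dy":0.8,"dz":0,"spin":0.15,"gripper":0},{"dx":-0.131,"dy":0.98,"dz":0,"spin":0.15,"gripper":0}]'
python3 -m jog '[{"dx":-0.065,"dy":0.4,"dz":0,"spin":0.0,"gripper":0},{"dx":-0.131,"dy":0.8,"dz":0,"spin":0.0,"gripper":0},{"dx":-0.131,"dy":0.975,"dz":0,"spin":0.0,"gripper":0},{"dx":-0.131,"dy":0.975,"dz":0,"spin":0.0,"gripper":0},{"dx":-0.131,"dy":0.975,"dz":0,"spin":0.0,"gripper":0}]'
```

```text
1.869 -0.166 [4.6 2.2 2.6]
1.88 0.25 [5.1 2.3 2.1]
1.89 0.274 [4.7 2.7 2.1]
   F [4.7 2.7 2.1] T [ 0.404 -0.579  0.274] yaw -10.54 pos [ 0.5994 -0.0478  0.1425]
time_s: 35.75
position: [0.595, -0.0476, 0.1981]
tcp_rot: [-180.0, 0.4, -10.6]
force: [0.5, -0.7, 0.2]
finger_gap: 0.0434
time_s: 36.05
position: [0.5802, 0.0726, 0.2005]
tcp_rot: [-180.0, 0.1, -6.1]
force: [0.3, -0.5, -0.6]
finger_gap: 0.0463
time_s: 36.55
position: [0.5657, 0.1862, 0.2001]
tcp_rot: [179.9, 0.0, -6.2]
force: [0.7, 0.0, 0.1]
finger_gap: 0.0463
```

```bash
python3 -m jog '[{"dx":0,"dy":0,"dz":-0.1,"spin":0.159,"gripper":0},{"dx":0,"dy":0,"dz":-0.35,"spin":0.159,"gripper":0},{"dx":0,"dy":0,"dz":-0.49,"spin":0.159,"gripper":-0.3},{"dx":0,"dy":0,"dz":-0.49,"spin":0.159,"gripper":-1},{"dx":0,"dy":0,"dz":-0.49,"spin":0.159,"gripper":-1}]' 40
python3 -m jog '[{"dx":0,"dy":0,"dz":0,"spin":0,"gripper":-1},{"dx":0,"dy":0,"dz":0,"spin":0,"gripper":-1},{"dx":0,"dy":0,"dz":0,"spin":0,"gripper":-1}]' 40; python3 s.py
for i in `seq 5`; do python3 -m jog '[{"dx":0,"dy":0,"dz":-0.001,"spin":-0.04,"gripper":-1}]' >/dev/null; python3 t.py; done; echo rev
for i in `seq 9`; do python3 -m jog '[{"dx":0,"dy":0,"dz":0.001,"spin":0.04,"gripper":-1}]' >/dev/null; python3 t.py; done; echo fwd
for i in `seq 6`; do python3 -m jog '[{"dx":0,"dy":0,"dz":-0.001,"spin":-0.04,"gripper":-1}]' >/dev/null; python3 t.py; done
```

```text
time_s: 37.05
position: [0.5663, 0.1854, 0.1419]
tcp_rot: [180.0, 0.0, -1.8]
force: [0.0, -0.5, 0.6]
finger_gap: 0.0239
time_s: 37.35
position: [0.5668, 0.1862, 0.1431]
tcp_rot: [180.0, -0.1, -1.7]
force: [-1.6, -2.2, 5.4]
finger_gap: 0.0138
   F [-1.6 -2.2  5.4] T [-0.494  0.364  0.144] yaw -1.67 pos [0.5668 0.1862 0.1431]
1.756 0.2 [-2.4 -3.1  6.4]
1.776 0.208 [-3.1 -2.4  7.3]
1.796 0.209 [-2.7 -1.9  6.7]
1.816 0.255 [-2.8 -3.7  6.9]
1.836 0.255 [-3.2 -2.5  7.5]
rev
1.816 -0.168 [-3.2 -3.2  6.4]
1.796 -0.154 [-2.7 -2.6  6.2]
1.776 -0.183 [-1.7 -2.4  6.3]
1.756 -0.152 [-2.  -3.   5.5]
1.736 -0.181 [-1.5 -2.2  5.8]
1.716 -0.198 [-1.8 -2.8  5.6]
1.696 -0.219 [-0.9 -2.7  5.5]
1.676 -0.221 [-0.5 -3.1  4.3]
1.656 -0.208 [ 0.1 -2.8  5.4]
fwd
1.676 0.234 [-1.2 -3.   5.4]
1.696 0.17 [-1.3 -3.4  6.8]
1.716 0.2 [-1.9 -3.6  6.1]
1.736 0.17 [-1.7 -2.4  6.9]
1.756 0.203 [-2.6 -3.4  7.1]
1.776 0.203 [-2.5 -3.2  7.8]
```

```bash
cat > ex.py <<'E'
L=1.735
ex=[(1,L,1.825+.02*i,v,1) for i,v in enumerate([.271,.211,.23,.255,.27,.313,.261,.326])]
ex+=[(1,L,1.945-.02*i,v,-1) for i,v in enumerate([-.098,-.146,-.1,-.072,-.164,-.137,-.145,-.158])]
ex+=[(1,L,1.825+.02*i,v,1) for i,v in enumerate([.264,.24,.28,.252,.304,.342,.302])]
Rr=1.89
ex+=[(0,1.756+.02*i,Rr,v,1) for i,v in enumerate([.2,.208,.209,.255,.255])]
ex+=[(0,1.816-.02*i,Rr,v,-1) for i,v in enumerate([-.168,-.154,-.183,-.152,-.181,-.198,-.219,-.221,-.208])]
ex+=[(0,1.676+.02*i,Rr,v,1) for i,v in enumerate([.234,.17,.2,.17,.203,.203])]
E
python3 - <<'E'
import fit2
from ex import ex
for k in(50,58.2,66):
  print(k); fit2.run(k=k,extra=ex); fit2.run(k=k,drop=True,extra=ex)
E
```

```text
50
fixed [ 1.4935  1.5423 -0.0492 -0.0347  0.2003  0.0061] [0.046 0.047 0.007 0.008 0.004 0.001] chi2 138.7 144 F at last [np.float64(15.0), np.float64(16.5)] target [1.802 1.874]
free slope [ 1.5969  1.6226 -0.0508 -0.0386  0.203   0.0096] [0.031 0.032 0.007 0.007 0.004 0.001] chi2 128.4 144 F at last [np.float64(9.9), np.float64(12.5)] target [1.911 1.948]
fixed [ 1.5523  1.5434 -0.0432 -0.0285  0.1949  0.0061] [0.05  0.049 0.007 0.008 0.004 0.001] chi2 123.0 132 F at last [np.float64(12.1), np.float64(16.4)] target [1.874 1.861]
free slope [ 1.6747  1.6782 -0.044  -0.0309  0.1962  0.0129] [0.023 0.026 0.007 0.007 0.004 0.002] chi2 102.9 132 F at last [np.float64(6.0), np.float64(9.7)] target [1.994 1.999]
58.2
fixed [ 1.5255  1.5715 -0.0513 -0.0364  0.2017  0.0061] [0.041 0.042 0.007 0.007 0.004 0.001] chi2 133.4 144 F at last [np.float64(15.6), np.float64(17.5)] target [1.79  1.857]
free slope [ 1.5969  1.6226 -0.0508 -0.0386  0.203   0.0083] [0.031 0.032 0.007 0.007 0.004 0.001] chi2 128.4 144 F at last [np.float64(11.5), np.float64(14.5)] target [1.866 1.903]
fixed [ 1.5832  1.
[... 359 characters left out ...]
1.5846 -0.0498 -0.0383  0.2021  0.0061] [0.036 0.037 0.007 0.007 0.004 0.001] chi2 130.1 144 F at last [np.float64(15.1), np.float64(19.0)] target [1.804 1.831]
free slope [ 1.5969  1.6226 -0.0508 -0.0386  0.203   0.0073] [0.031 0.032 0.007 0.007 0.004 0.001] chi2 128.4 144 F at last [np.float64(13.0), np.float64(16.5)] target [1.833 1.871]
fixed [ 1.6051  1.5871 -0.0453 -0.0326  0.1966  0.0061] [0.041 0.042 0.007 0.007 0.004 0.001] chi2 111.2 132 F at last [np.float64(12.5), np.float64(18.8)] target [1.852 1.825]
free slope [ 1.6747  1.6782 -0.044  -0.0309  0.1962  0.0098] [0.023 0.026 0.007 0.007 0.004 0.001] chi2 102.9 132 F at last [np.float64(7.9), np.float64(12.8)] target [1.916 1.921]
```

```bash
for i in `seq 3`; do python3 -m jog '[{"dx":0,"dy":0,"dz":-0.001,"spin":-0.042,"gripper":-1}]' >/dev/null; python3 t.py; done
python3 -m jog '[{"dx":0,"dy":0,"dz":0,"spin":0,"gripper":0},{"dx":0,"dy":0,"dz":0,"spin":0,"gripper":0},{"dx":0,"dy":0,"dz":0.2,"spin":0,"gripper":0},{"dx":0,"dy":0,"dz":0.6,"spin":0,"gripper":0},{"dx":0,"dy":0,"dz":0.9,"spin":0,"gripper":0}]'
python3 -m jog '[{"dx":-0.4,"dy":0,"dz":0,"spin":0,"gripper":0},{"dx":-0.8,"dy":0,"dz":0,"spin":0,"gripper":0},{"dx":-0.9,"dy":0,"dz":0,"spin":0,"gripper":0},{"dx":-0.9,"dy":0,"dz":0,"spin":0,"gripper":0}]'
python3 - <<'E'
from m import *
for n in("top","side"):
    p=arm.camera(n); w=cloud(p)
    if n=="side": cv2.imwrite(f"pics/{n}3.png",cv2.resize(p["pixels"][100:300,170:420],(750,600)))
    hsv=cv2.cvtColor(p["pixels"],cv2.COLOR_BGR2HSV)
    Q=(w-np.array([.5845,.069,0]))@R.from_euler('z',7.75,degrees=True).as_matrix()*1000
    x,y,z=Q[...,0],Q[...,1],Q[...,2]
    m=(abs(x)<13)&(abs(y)<142)&(z>90)&(z<118)&(hsv[...,0]<20)&(hsv[...,1]>100)
    f=np.polyfit(y[m],z[m],1); print(n,m.sum(),"beam top L,R",np.polyval(f,[120,-120]).round(2))
    for s in(1,-1):
        k=(abs(x)<26)&(abs(y-120*s)<26)&(hsv[...,0]>100)&(hsv[...,0]<125)&(hsv[...,1]>120)&(z<165)
        t=k&(z>np.percentile(z[k],60)-3); print("knob",s,k.sum(),"ztop",np.median(z[t]).round(1),rect(Q[t]/1000))
    for t in("mug","bowl","tumbler"):
        for r in arm.regions_of(p,t)[:1]: print(t,np.round(r["bbox"]),np.round(np.nanmedian(w[r["region"]],0),3))
measure(("top","side"))
E
```

```text
1.797 0.224 [-1.7 -2.8  7.5]
1.818 0.267 [-4.2 -4.3  6.9]
1.839 0.2 [-4.2 -3.6  8.7]
time_s: 40.15
position: [0.566, 0.187, 0.2507]
tcp_rot: [-180.0, -0.0, -7.6]
force: [0.4, -0.7, 0.3]
finger_gap: 0.0459
time_s: 40.55
position: [0.4564, 0.1871, 0.2487]
tcp_rot: [-180.0, 0.0, -7.5]
force: [-0.4, -0.1, -0.4]
finger_gap: 0.0459
top 710 beam top L,R [104.29 104.4 ]
knob 1 14 ztop 144.1 (array([-3.9, 99.6]), array([7.6, 4.7]), 18.1)
knob -1 87 ztop 145.9 (array([ 1.000e-01, -1.208e+02]), array([43.4, 12.2]), 71.4)
mug [411. 174.  34.  46.] [ 0.61  -0.364  0.032]
bowl [415. 244.  38.  42.] [ 0.423 -0.373  0.024]
tumbler [157. 184.  28.  19.] [0.574 0.386 0.057]
side 561 beam top L,R [103.79 103.84]
knob 1 5 ztop 146.2 (array([ -6.8, 107.5]), array([9.3, 5.5]), 66.5)
knob -1 18 ztop 144.3 (array([  -3. , -118.4]), array([37.9,  8.7]), 74.4)
mug [372. 341.  52.  56.] [ 0.605 -0.354  0.049]
bowl [284. 366.  58.  59.] [ 0.424 -0.349  0.024]
top grey 6153 (array([585.4,  68.4]), array([299.3, 319.4]), 7.8) z 18.4
top mould 1935 (array([585.6,  70.4]), array([138.7, 187.9]), 7.7) z 52.3
top fence 237 (array([662.5,  79.3]), array([ 14. , 168.2]), 8.1) z 44.6
top beam 1078 (array([587. ,  54.8]), array([ 39.7, 259.4]), 7.9) z 104.4
top knob L 60 ztop 359.1 (array([454.3, 165.4]), array([ 97. , 188.8]), 81.2) med [394.4 194.4 358.7]
top knob R 89 ztop 146.8 (array([600.5, -50.7]), array([44.5, 12.2]), 78.1) med [600.1 -53.3 145.3]
side grey 5499 (array([582.3,  68.8]), array([299. , 323.1]), 7.8) z 17.8
side mould 1251 (array([582.3,  70.7]), array([139. , 189.7]), 7.2) z 51.8
side fence 143 (array([678.5, 138. ]), array([315.3,  71.3]), 74.0) z 43.8
side beam 917 (array([582.9,  67.7]), array([ 40.7, 289.5]), 7.5) z 103.7
side knob R 17 ztop 145.9 (array([596.6, -49.8]), array([35.8,  9.6]), 83.0) med [595.6 -59.8 144.9]
```

View pics/side3.png

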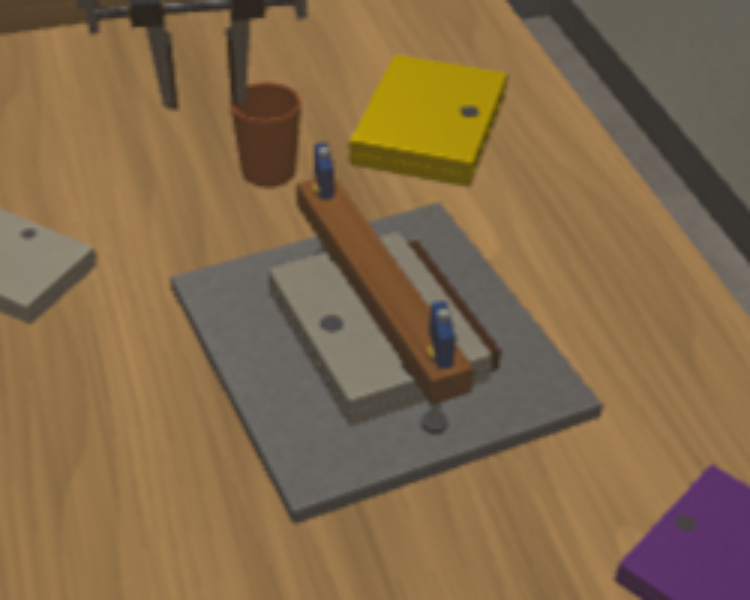

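```bash
python3 -c "
from plant import arm
print(arm.job_done())"
```

```text
the job is handed in; nothing more can be done
None
```

I handed the job in at about 41 s of the 72 s. The mould is home and clamped, and the gripper is clear of everything. The 16 N under each foot is an estimate, because I could only feel it through noisy knob torque.

- **Mould:** I pushed it with both fingers onto the fence, up to about 22 N. In the last pictures it is flush and square to within about 0.5° and about 1 mm off centre sideways.
- **Beam:** I wound the knobs alternately. By the knob angles, the ends never differed by more than about 3 mm. The final angles are about 1.84 rad left and 1.89 rad right. The camera puts the beam tops within 0.2 mm of each other.
- **Foot force:** fitting the torque readings gives about 15 N left and 16 N right. The plausible range is about 10 to 19 N, and different versions of the fit disagreed by several newtons.
- **Left foot overshoot:** it was briefly higher, at roughly 20 to 25 N, before I backed that knob off. That was well under the 40 N that cracks the plaster.
- **Last reading:** the final left-knob torque readings were noisy (0.22, 0.27, 0.20 N m), so that foot may be slightly under 16 N.
- **Bystanders:** the mug and bowl measured the same as at the start. The tumbler stands upright in the last side picture. The arm partly hid it from above and the side camera's detector missed it, so I did not re-measure its position.

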